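# Shoot a worktop-sample palette on the copy stand

## Task

Photograph the worktop samples together: swing the camera arm fully clear of the copy board, then set every sample on the board in one row along the back fence, long sides against that fence, pushed flush and square into the corner of the two fences and tight against one another. Swing the camera arm fully back over the row, press the red shutter button all the way down, then swing the arm fully clear again and stack the samples flat in the orange tray, leaving the other things on the desk where they are.

Things in the scene. Friction and masses are not known exactly. Their poses are not given: they have to be found in the camera images.
- sample_oak: brown oak: a worktop sample block, 50 mm (its x) by 70 mm (its y) by 20 mm thick, lying flat on the desk at the start; origin at the centre of its underside. All samples are the same size; only two or three of the four kinds are on the desk in a run (the others are absent)
- sample_marble: white marble: a worktop sample block, 50 mm (its x) by 70 mm (its y) by 20 mm thick, lying flat on the desk at the start; origin at the centre of its underside. All samples are the same size; only two or three of the four kinds are on the desk in a run (the others are absent)
- sample_terracotta: orange-brown terracotta: a worktop sample block, 50 mm (its x) by 70 mm (its y) by 20 mm thick, lying flat on the desk at the start; origin at the centre of its underside. All samples are the same size; only two or three of the four kinds are on the desk in a run (the others are absent)
- sample_blue: blue ceramic: a worktop sample block, 50 mm (its x) by 70 mm (its y) by 20 mm thick, lying flat on the desk at the start; origin at the centre of its underside. All samples are the same size; only two or three of the four kinds are on the desk in a run (the others are absent)
- corner (a point): inner corner of the copy board's two fences, at the board's top face (15 mm above the desk). Axes: +x to the back fence (away from the robot), +y to the left fence. Back fence: inner face x = 0, runs 265 mm in -y; left fence: inner face y = 0, runs 230 mm in -x. Fixed aluminium strips 15 mm wide, only 7 mm high, so a 20 mm sample stands 13 mm above them and can be gripped over the fence
- stand: the copy stand, fixed: grey board 260 mm (x) by 280 mm (y), 15 mm thick, with the two fences, column and camera arm; its axes are those of the corner. The board reaches 230 mm in -x and 265 mm in -y from the fence corner, 30 mm behind and 15 mm left of it; three samples side by side fill 210 mm of the back fence. Origin: on the desk, 100 mm in -x and 140 mm in -y from the corner
- camera_arm (a joint): angle of the copy stand's camera arm about its upright column: 0 at its stop over the row (fully over), growing clockwise seen from above to 1.66 at its other stop (fully clear, pointing back towards the robot, left of the board). It stays where it is left; about 1 N at the knob moves it. It starts somewhere over the board
- cam_knob (a point): the camera arm's grip: an orange upright round knob, 24 mm in diameter, on top of the white camera head at the arm's free end (head 70 x 60 mm, top at 290 mm, lens down to 226 mm above the desk). This point is the knob's axis at mid-height, 310 mm above the desk; the knob stands from 290 to 330 mm. The arm's tube lies at 275 mm
- cam_pivot (a point): the axis of the upright column about which the camera arm turns, at 310 mm height; the knob goes round it at a radius of 205 mm. The column, 24 mm thick and 322 mm tall, stands left of and behind the fence corner
- shutter_top (a point): centre of the top face of the red round shutter button, 26 mm in diameter, in a black 12 mm high housing of 42 mm diameter on the board's near right corner; it is pressed straight down, spring-loaded
- shutter (a joint): travel of the shutter button: 0 released, 0.006 fully down, which takes about 5 N
- tray_in (a point): centre of the inner floor (5 mm above the desk) of the orange sample tray, inside 120 mm (its x) by 140 mm (its y), walls 5 mm thick rising to 22 mm above the desk; it does not move
- mug: a white mug, 95 mm tall; a bystander; origin at the centre of its underside
- tape: a yellow and black tape measure standing on its edge, 62 x 36 x 60 mm; a bystander; origin at the centre of its underside
- case: a red pencil case behind the copy board, 75 x 210 x 50 mm; a bystander; origin at the centre of its underside
- speaker_a: a small black speaker, 95 mm tall, at the far edge; a bystander; origin at the centre of its underside
- speaker_b: a second small black speaker, 95 mm tall, at the far edge; a bystander; origin at the centre of its underside
- fan_deck: a white closed paint fan deck lying flat with colour patches on top, 170 x 50 x 22 mm, left of and nearer the robot than the copy board; a bystander; origin at the centre of its underside
Not all that is in view belongs to the job. Leave any green look-alike of the sample_terracotta alone. What is shaped like the sample_marble but purple is not meant.

How it is judged:
On the way, in this order (a step that is already met when the one before it is completed fails the run):
1. the camera arm is swung clear of the copy board to its stop (angle over 1.5) (value of joint camera_arm above 1.5 rad), for 0.2 s.
2. all samples lie in one row, flush and square in the fence corner and tight against one another (x of sample_oak in the frame of corner between -0.0275 and -0.022 m and z of each of sample_oak, sample_marble, sample_terracotta, sample_blue in the frame of corner below 0.004 m and angle between the x axis of each of sample_oak, sample_marble, sample_terracotta, sample_blue and the x axis of corner, either way round below 0.035 rad and (y of sample_oak in the frame of corner between -0.038 and -0.032 m or (y of sample_oak in the frame of corner between -0.109 and -0.102 m and (y of sample_marble in the frame of corner between -0.038 and -0.032 m or y of sample_terracotta in the frame of corner between -0.038 and -0.032 m or y of sample_blue in the frame of corner between -0.038 and -0.032 m)) or (y of sample_oak in the frame of corner between -0.18 and -0.172 m and (y of sample_marble in the frame of corner between -0.109 and -0.102 m or y of sample_terracotta in the frame of corner between -0.109 and -0.102 m or y of sample_blue in the frame of corner between -0.109 and -0.102 m))) and x of sample_marble in the frame of corner between -0.0275 and -0.022 m and (y of sample_marble in the frame of corner between -0.038 and -0.032 m or (y of sample_marble in the frame of corner between -0.109 and -0.102 m and (y of sample_oak in the frame of corner between -0.038 and -0.032 m or y of sample_terracotta in the frame of corner between -0.038 and -0.032 m or y of sample_blue in the frame of corner between -0.038 and -0.032 m)) or (y of sample_marble in the frame of corner between -0.18 and -0.172 m and (y of sample_oak in the frame of corner between -0.109 and -0.102 m or y of sample_terracotta in the frame of corner between -0.109 and -0.102 m or y of sample_blue in the frame of corner between -0.109 and -0.102 m))) and x of sample_terracotta in the frame of corner between -0.0275 and -0.022 m and (y of sample_terracotta in the frame of corner between -0.038 and -0.032 m or (y of sample_terracotta in the frame of corner between -0.109 and -0.102 m and (y of sample_oak in the frame of corner between -0.038 and -0.032 m or y of sample_marble in the frame of corner between -0.038 and -0.032 m or y of sample_blue in the frame of corner between -0.038 and -0.032 m)) or (y of sample_terracotta in the frame of corner between -0.18 and -0.172 m and (y of sample_oak in the frame of corner between -0.109 and -0.102 m or y of sample_marble in the frame of corner between -0.109 and -0.102 m or y of sample_blue in the frame of corner between -0.109 and -0.102 m))) and x of sample_blue in the frame of corner between -0.0275 and -0.022 m and (y of sample_blue in the frame of corner between -0.038 and -0.032 m or (y of sample_blue in the frame of corner between -0.109 and -0.102 m and (y of sample_oak in the frame of corner between -0.038 and -0.032 m or y of sample_marble in the frame of corner between -0.038 and -0.032 m or y of sample_terracotta in the frame of corner between -0.038 and -0.032 m)) or (y of sample_blue in the frame of corner between -0.18 and -0.172 m and (y of sample_oak in the frame of corner between -0.109 and -0.102 m or y of sample_marble in the frame of corner between -0.109 and -0.102 m or y of sample_terracotta in the frame of corner between -0.109 and -0.102 m))) and linear speed of each of sample_oak, sample_marble, sample_terracotta, sample_blue below 0.02 m/s), for 0.3 s.
3. with the camera arm fully over the row (angle under 0.06) and the row still flush and tight, the shutter button is pressed (travel over 4.5 mm) (x of sample_oak in the frame of corner between -0.0275 and -0.022 m and z of each of sample_oak, sample_marble, sample_terracotta, sample_blue in the frame of corner below 0.004 m and angle between the x axis of each of sample_oak, sample_marble, sample_terracotta, sample_blue and the x axis of corner, either way round below 0.035 rad and (y of sample_oak in the frame of corner between -0.038 and -0.032 m or (y of sample_oak in the frame of corner between -0.109 and -0.102 m and (y of sample_marble in the frame of corner between -0.038 and -0.032 m or y of sample_terracotta in the frame of corner between -0.038 and -0.032 m or y of sample_blue in the frame of corner between -0.038 and -0.032 m)) or (y of sample_oak in the frame of corner between -0.18 and -0.172 m and (y of sample_marble in the frame of corner between -0.109 and -0.102 m or y of sample_terracotta in the frame of corner between -0.109 and -0.102 m or y of sample_blue in the frame of corner between -0.109 and -0.102 m))) and x of sample_marble in the frame of corner between -0.0275 and -0.022 m and (y of sample_marble in the frame of corner between -0.038 and -0.032 m or (y of sample_marble in the frame of corner between -0.109 and -0.102 m and (y of sample_oak in the frame of corner between -0.038 and -0.032 m or y of sample_terracotta in the frame of corner between -0.038 and -0.032 m or y of sample_blue in the frame of corner between -0.038 and -0.032 m)) or (y of sample_marble in the frame of corner between -0.18 and -0.172 m and (y of sample_oak in the frame of corner between -0.109 and -0.102 m or y of sample_terracotta in the frame of corner between -0.109 and -0.102 m or y of sample_blue in the frame of corner between -0.109 and -0.102 m))) and x of sample_terracotta in the frame of corner between -0.0275 and -0.022 m and (y of sample_terracotta in the frame of corner between -0.038 and -0.032 m or (y of sample_terracotta in the frame of corner between -0.109 and -0.102 m and (y of sample_oak in the frame of corner between -0.038 and -0.032 m or y of sample_marble in the frame of corner between -0.038 and -0.032 m or y of sample_blue in the frame of corner between -0.038 and -0.032 m)) or (y of sample_terracotta in the frame of corner between -0.18 and -0.172 m and (y of sample_oak in the frame of corner between -0.109 and -0.102 m or y of sample_marble in the frame of corner between -0.109 and -0.102 m or y of sample_blue in the frame of corner between -0.109 and -0.102 m))) and x of sample_blue in the frame of corner between -0.0275 and -0.022 m and (y of sample_blue in the frame of corner between -0.038 and -0.032 m or (y of sample_blue in the frame of corner between -0.109 and -0.102 m and (y of sample_oak in the frame of corner between -0.038 and -0.032 m or y of sample_marble in the frame of corner between -0.038 and -0.032 m or y of sample_terracotta in the frame of corner between -0.038 and -0.032 m)) or (y of sample_blue in the frame of corner between -0.18 and -0.172 m and (y of sample_oak in the frame of corner between -0.109 and -0.102 m or y of sample_marble in the frame of corner between -0.109 and -0.102 m or y of sample_terracotta in the frame of corner between -0.109 and -0.102 m))) and value of joint camera_arm below 0.06 rad and value of joint shutter above 0.0045 m), for 0.05 s.
At the end, for the whole second after the job is handed in: Camera arm clear (over 1.5 rad); every sample at rest, flat (0.2 rad), centre within 50 x 60 mm of the tray's centre. Photo stage: each within 2.5 mm of the back fence, square to 0.035 rad, first within 3 mm of the left fence, each next 1 mm more; arm under 0.06, button past 4.5 mm (value of joint camera_arm above 1.5 rad and x of sample_oak in the frame of tray_in between -0.05 and 0.05 m and y of sample_oak in the frame of tray_in between -0.06 and 0.06 m and z of sample_oak in the frame of tray_in between -0.005 and 0.05 m and angle between each of sample_oak, sample_marble, sample_terracotta, sample_blue's own z axis and vertical below 0.2 rad and linear speed of each of sample_oak, sample_marble, sample_terracotta, sample_blue below 0.02 m/s and x of sample_marble in the frame of tray_in between -0.05 and 0.05 m and y of sample_marble in the frame of tray_in between -0.06 and 0.06 m and z of sample_marble in the frame of tray_in between -0.005 and 0.05 m and x of sample_terracotta in the frame of tray_in between -0.05 and 0.05 m and y of sample_terracotta in the frame of tray_in between -0.06 and 0.06 m and z of sample_terracotta in the frame of tray_in between -0.005 and 0.05 m and x of sample_blue in the frame of tray_in between -0.05 and 0.05 m and y of sample_blue in the frame of tray_in between -0.06 and 0.06 m and z of sample_blue in the frame of tray_in between -0.005 and 0.05 m); the robot touches nothing.
It fails at once if one of the other things on the desk is pushed more than 30 mm from its place (distance of any of mug, tape, case, speaker_a, speaker_b, fan_deck from where it was at the start of the episode above 0.03 m).
Of sample_oak, sample_marble, sample_terracotta, sample_blue only 2 to 3 are there at a start; the rules pass over those that are not, and their reading is None.
At some moment in a run one of sample_oak, sample_marble, sample_terracotta, sample_blue may be knocked a few centimetres aside while the robot is not near it.
Once in a run the grip may slacken for a moment while it holds something.
It also fails if it takes over 210 s, if anything falls off the work surface, if the arm or the gripper's body presses on something with over 40 N, if the wrist force passes 120 N, or if a joint passes its speed limit or range.

## Robot

A 6-joint arm with a two-finger parallel gripper is mounted at the origin on the work surface. World frame = base frame: x ahead of the robot, y to its left, z up, the work surface at z = 0. Lengths are in m, angles in rad, forces in N, time in s.
With the tool pointing down it reaches from about 0.35 to 0.85 m from the base axis. Payload 8.1 kg.
Tool frame: the origin (TCP) lies between the finger pads; the fingertips stand 25 mm ahead of it and the grasp point (between the pads) lies 6 mm ahead of it; z points along the fingers, y is the line along which they close (so a half turn about z gives the same grasp; the last joint's range is limited). The gripper opens to 93 mm and grips with 3 to 60 N. Pads are 15 mm wide; open, the fingers measure 128 mm over their backs; the gripper's body (75 mm by 188 mm) begins 65 mm behind the grasp point.
Start: joints at [1.115, 0.13, 1.488, -0, 1.523, -0.085], TCP at [0.217, 0.559, 0.244] pointing down, gripper open.
Joint ranges: [-2.96, 2.96], [-0.89, 2.26], [0.02, 2.5], [-1.34, 4.48], [0, 2.73], [-2.66, 2.66]. Speed limits (rad/s): [2.39, 2.39, 2.79, 3.14, 3.14, 3.14].

## Interface

Orientations are given as a rotation vector (axis times angle).
In Python, from plant import robot gives the robot as it stands.
- The arm moves only by the tool arm_command, never from a script. Its argument "increments" is text: rows parted by semicolons, each of 5 numbers parted by spaces: the closure, from 0 (fully open) to 1 (shut), then the shift along the tool's x, y, z in mm, then the turn about the tool's z in rad. A call has 1 to 5 rows; each row is the pose to reach, as a shift and turn from the pose commanded when the call began, along the tool's axes at that moment; what a row does not reach only later rows make up. A row lasts 1/10 s, in which the tool goes at most 50 mm and 8.59 degrees, less where a joint would pass 70% of its speed; a pose out of reach is approached as far as the arm can. A call with a gripper value outside its range is refused whole. The fingers move at their own pace and stop on an object; "grip_force" is the grip in N (left out, the last holds). Time passes only in rows, so rows that repeat a pose let the fingers close. It gives the time, the measured TCP pose, the force, the opening and the grip force at its end, in the units of the state.
- robot.read_state(): the state, without advancing time (a new reading comes with each control period).
- robot.read_camera(name): name is "scene" or "top" or "wrist"; returns the picture (480x640x3 uint8, blue, green, red); there is no depth.
- robot.camera_model(name): a dict with "fx", "fy", "cx", "cy" (pixels), "eye" and "rotation" of the camera in the world. Camera axes: x right, y down, z forward; pixel columns grow to the right and rows downward; lengths in m; the calibration is good to about 2 mm. The wrist camera is an equidistant fisheye: a pixel r from the principal point sees the ray r / f radians off the axis. A picture is of the moment at which its call begins: read the wrist's pose just before it. camera_model takes no time and is no camera call; for the wrist camera it gives the pose at the moment of the call.
- robot.close_job(): hands the job in; it is judged then, once.
The state is a dict: "t": time; "q": joint angles; "dq": joint speeds; "joint_torque": joint torques, N m; "tool_pos": TCP position; "orientation": TCP orientation; "force": force on the tool from outside, world axes, zero at the start; "wrist_torque": the same for the moment, N m; "opening": finger opening in m; "gripper_force": force on a finger pad.
Only numpy, scipy, OpenCV 4.12 (cv2) and the standard library are available. Lean on these libraries where they do the work, as an engineer would, in place of code of your own. Each camera call takes 0.05 s, during which the arm holds its last target. There are 200 camera calls.

## Working session

There is one attempt and no reset: what is moved stays moved. The work goes in short steps, Python scripts to look and compute and a tool call to move; the robot and the scene stay as the last step left them, time stands still between calls to the robot, and variables do not carry over. Pictures are saved under pics/ and viewed, at most 14 in all, crops included, and the job is handed in when it is done.

Besides the shell and the picture viewer there is one more tool, called after "Emit:" as a command line: name --argument value ..., lists and objects as JSON in quotes. arm_command: Moves the arm, as the interface text tells. Its arguments: {"type":"object","properties":{"increments":{"type":"string"},"grip_force":{"type":"number"}},"required":["increments"]}

```bash
mkdir -p pics; cat > h.py <<'E'
from plant import robot
import numpy as np, cv2
from scipy.spatial.transform import Rotation as R
def pix2plane(m,uv,z):
    uv=np.atleast_2d(np.asarray(uv,float))
    d=np.c_[(uv[:,0]-m['cx'])/m['fx'],(uv[:,1]-m['cy'])/m['fy'],np.ones(len(uv))]
    d=d@np.array(m['rotation']).T
    e=np.array(m['eye']); return e+d*((z-e[2])/d[:,2])[:,None]
def proj(m,p):
    c=(np.atleast_2d(p)-np.array(m['eye']))@np.array(m['rotation'])
    return np.c_[m['fx']*c[:,0]/c[:,2]+m['cx'],m['fy']*c[:,1]/c[:,2]+m['cy']]
def st():
    s=robot.read_state(); Rm=R.from_rotvec(s['orientation']).as_matrix()
    print('t',round(s['t'],2),'pos',np.round(s['tool_pos'],4),'x',np.round(Rm[:,0],3),'y',np.round(Rm[:,1],3),'z',np.round(Rm[:,2],3),'open',round(s['opening'],4),'q',np.round(s['q'],2),'F',np.round(s['force'],1)); return s
def delta(world):  # world shift (m) -> tool mm
    s=robot.read_state(); return np.round(R.from_rotvec(s['orientation']).as_matrix().T@np.asarray(world)*1000,1)
E
python3 - <<'E'
from h import *
st()
for n in('top','scene'):
    cv2.imwrite(f'pics/{n}0.png',robot.read_camera(n)); m=robot.camera_model(n); print(n,{k:np.round(v,3).tolist() for k,v in m.items() if not isinstance(v,str)})
E
```

```text
t 0.0 pos [0.2172 0.5588 0.2426] x [-0.932  0.362  0.   ] y [ 0.362  0.932 -0.002] z [-0.001 -0.002 -1.   ] open 0.093 q [ 1.11  0.13  1.49 -0.    1.52 -0.09] F [ 0.8 -0.1 -0.3]
top {'fx': 567.324, 'fy': 567.324, 'cx': 319.959, 'cy': 244.434, 'eye': [0.419, 0.044, 1.58], 'rotation': [-2.22, 2.159, -0.086]}
scene {'fx': 501.463, 'fy': 501.463, 'cx': 323.029, 'cy': 242.996, 'eye': [1.214, 0.326, 1.334], 'rotation': [-1.531, -2.262, 0.674]}
```

View pics/top0.png

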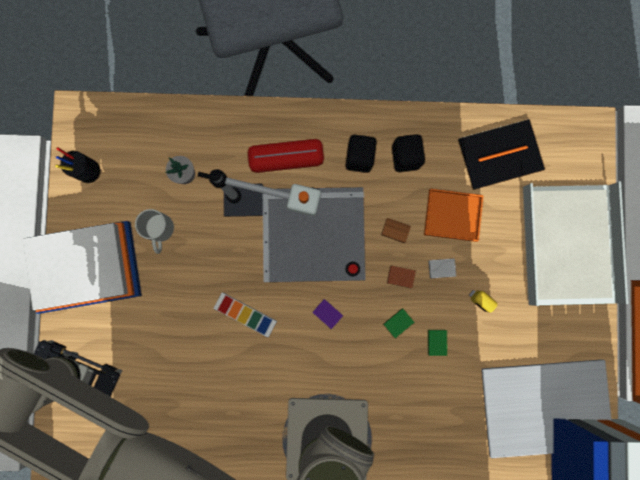

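View pics/scene0.png

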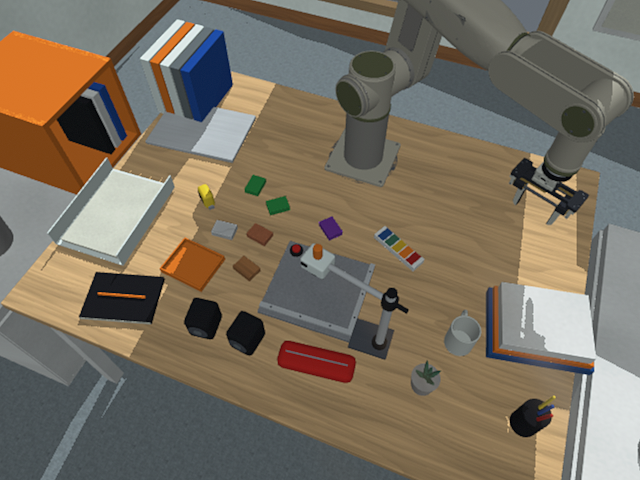

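The top view shows oak (396,230), terracotta (401,276), marble (442,268), the tray (453,215), the board (265–365, 190–282), the shutter (352,268), the knob (303,198) and the column top near (217,178). The green and purple blocks are decoys. In the scene view the knob is at (317,252) and the column top at (391,297).

```bash
cat >> h.py <<'E'
def cam(n):
    im=robot.read_camera(n); m=dict(robot.camera_model(n)); r=np.array(m['rotation'])
    m['rotation']=r if r.shape==(3,3) else R.from_rotvec(r).as_matrix(); return im,m
def tri(ma,ua,mb,ub):
    A=np.zeros((3,3));b=np.zeros(3)
    for m,u in((ma,ua),(mb,ub)):
        e=np.array(m['eye']); d=pix2plane(m,u,0)[0]-e; d/=np.linalg.norm(d); P=np.eye(3)-np.outer(d,d); A+=P;b+=P@e
    return np.linalg.solve(A,b)
E
python3 - <<'E'
from h import *
a,ma=cam('top'); b,mb=cam('scene')
big=cv2.resize(a[170:350,200:500],None,fx=2.6,fy=2.6,interpolation=cv2.INTER_CUBIC); cv2.imwrite('pics/topc.png',big)
def blobs(im,lo,hi,roi,minA=40):
    h=cv2.cvtColor(im,cv2.COLOR_BGR2HSV); k=cv2.inRange(h,lo,hi); z=np.zeros_like(k); x0,y0,x1,y1=roi; z[y0:y1,x0:x1]=k[y0:y1,x0:x1]
    return [c for c in cv2.findContours(z,0,1)[0] if cv2.contourArea(c)>minA]
for nm,p in dict(oak=(396,230),ter=(401,276),mar=(442,268),tray=(453,215)).items():
    print(nm,a[p[1],p[0]],cv2.cvtColor(a[p[1]-1:p[1]+2,p[0]-1:p[0]+2],cv2.COLOR_BGR2HSV)[1,1],pix2plane(ma,p,.02 if nm!='tray' else .005)[0].round(3))
def cen(c): M=cv2.moments(c); return M['m10']/M['m00'],M['m01']/M['m00']
k1=[cen(c) for c in blobs(a,(5,150,100),(22,255,255),(285,180,330,215),10)]
k2=[cen(c) for c in blobs(b,(5,150,100),(22,255,255),(300,235,335,270),10)]
print('knob',k1,k2,[tri(ma,p,mb,q).round(4) for p in k1 for q in k2])
r1=[cen(c) for c in blobs(a,(0,150,60),(5,255,255),(335,255,375,285),10)]+[cen(c) for c in blobs(a,(172,150,60),(180,255,255),(335,255,375,285),10)]
print('btn',r1,[pix2plane(ma,p,.03)[0].round(4) for p in r1])
print('tray');
for c in blobs(a,(5,150,60),(22,255,255),(415,180,495,250),200):
    rr=cv2.minAreaRect(c);print(rr); print(pix2plane(ma,cv2.boxPoints(rr),.022).round(4))
E
```

```text
oak [ 40  63 103] [ 11 156 103] [ 0.576 -0.176  0.02 ]
ter [ 38  56 102] [  8 160 102] [ 0.449 -0.192  0.02 ]
mar [124 126 127] [ 20   6 127] [ 0.474 -0.305  0.02 ]
tray [ 24  71 148] [ 11 214 148] [ 0.624 -0.337  0.005]
knob [(303.12280701754383, 196.1520467836257)] [(317.24365482233503, 251.06937394247038)] [array([0.6159, 0.0773, 0.3156])]
btn [(352.50847457627117, 268.3785310734463)] [array([ 0.4659, -0.0577,  0.03  ])]
tray
((453.43463134765625, 214.73593139648438), (55.515541076660156, 47.64700698852539), 6.9529571533203125)
[[ 0.5636 -0.2507  0.022 ]
 [ 0.696  -0.2648  0.022 ]
 [ 0.6816 -0.4184  0.022 ]
 [ 0.5494 -0.4034  0.022 ]]
```

View pics/topc.png

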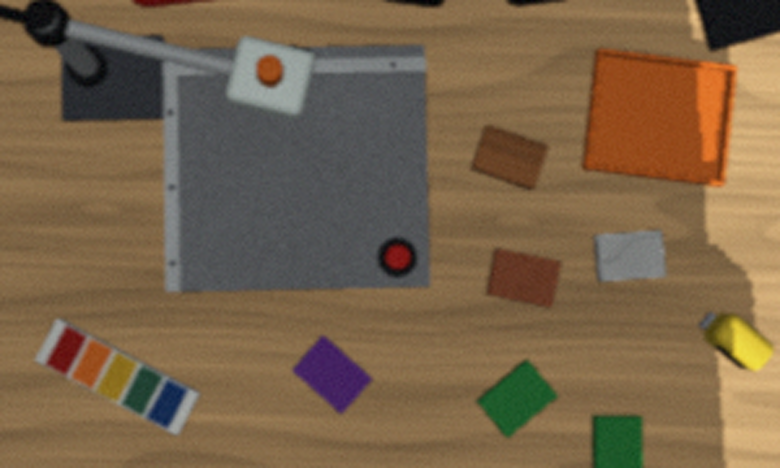

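Crop shows board corners at about (166,292), (429,287) and (424,45), the knob at (269,70) and the column cap at (45,22). Next I compute the pivot, the stand frame and the sample poses.

```bash
python3 - <<'E'
from h import *
a,ma=cam('top'); b,mb=cam('scene')
f=lambda u,v:(200+(u+.5)/2.6-.5,170+(v+.5)/2.6-.5)
cap=f(45,22); print('pivot top',pix2plane(ma,cap,.322)[0].round(4),'tri',tri(ma,cap,mb,(391,297)).round(4))
n=pix2plane(ma,f(429,287),.015)[0]; fr=pix2plane(ma,f(424,45),.015)[0]; nl=pix2plane(ma,f(166,292),.022)[0]
print(n.round(4),fr.round(4),nl.round(4), np.linalg.norm(n-fr), np.linalg.norm((n-nl)[:2]))
yaw1=np.arctan2(*(fr-n)[[1,0]]); yaw2=np.arctan2(-(nl-n)[0],(nl-n)[1]); print('yaw',yaw1,yaw2)
w=(yaw1+yaw2)/2; ex=np.array([np.cos(w),np.sin(w)]); ey=np.array([-ex[1],ex[0]])
cs=np.array([n[:2]+.23*ex+.265*ey, fr[:2]-.03*ex+.265*ey, nl[:2]+.23*ex-.015*ey]); print('corner',cs.round(4))
kn=pix2plane(ma,(303.12,196.15),.33)[0]; print('knob at .33',kn)
h=cv2.cvtColor(a,cv2.COLOR_BGR2HSV)
for nm,p,lo,hi in (('oak',(396,230),(5,140,60),(14,200,125)),('ter',(401,276),(3,130,60),(12,200,125)),('mar',(442,268),(0,0,85),(180,40,190))):
    k=cv2.inRange(h,lo,hi); z=np.zeros_like(k); z[p[1]-22:p[1]+22,p[0]-22:p[0]+22]=k[p[1]-22:p[1]+22,p[0]-22:p[0]+22]
    c=max(cv2.findContours(z,0,1)[0],key=cv2.contourArea); P=pix2plane(ma,c.reshape(-1,2),.02)[:,:2]
    r=cv2.minAreaRect((P*1000).astype(np.float32)); bx=cv2.boxPoints(r); e=[bx[1]-bx[0],bx[2]-bx[1]]; l=max(e,key=np.linalg.norm); l=l/np.linalg.norm(l)
    print(nm,np.round(r[0],1),np.round(r[1],1),'long axis',l.round(3),'angle deg',np.degrees(np.arctan2(l[1],l[0])).round(1))
E
```

```text
pivot top [0.6504 0.2697 0.322 ] tri [0.6554 0.2774 0.2915]
[ 0.4351 -0.093   0.015 ] [ 0.6938 -0.0819  0.015 ] [0.422  0.1846 0.022 ] 0.25900930495335633 0.2779011187770002
yaw 0.04289358701568625 0.046900074701908656
corner [[0.653  0.182 ]
 [0.652  0.1815]
 [0.6525 0.1799]]
knob at .33 [0.61419232 0.07564163 0.33      ]
oak [ 575.5 -175. ] [69.  49.6] long axis [0.311 0.95 ] angle deg 71.9
ter [ 447.5 -192.9] [71.3 49.1] long axis [0.169 0.986] angle deg 80.3
mar [ 474.3 -305.4] [48.3 71.6] long axis [ 0.104 -0.995] angle deg -84.0
```

Emit:
arm_command --increments "0 0 0 -50 0;0 0 0 -100 0;0 0 0 -150 0;0 0 0 -160 0" --grip_force 15

```text
t: 0.7
tool_pos: [0.218, 0.5605, 0.4117]
orientation: [0.579, 3.085, 0.017]
force: [0.2, 0.9, 0.7]
opening: 0.093
gripper_force: 0.0
```

Emit:
arm_command --increments "0 -41 -23 0 0;0 -82 -46 0 0;0 -123 -69 0 0;0 -164 -92 0 0;0 -205 -115 0 0"

```text
t: 1.2
tool_pos: [0.3675, 0.3762, 0.4031]
orientation: [-0.578, -3.088, 0.001]
force: [1.0, 0.0, 0.8]
opening: 0.0931
gripper_force: 0.0
```

Emit:
arm_command --increments "0 -41 -23 0 0;0 -82 -46 0 0;0 -123 -69 0 0;0 -164 -92 0 0;0 -205 -115 0 0"

```text
t: 1.7
tool_pos: [0.517, 0.1946, 0.4031]
orientation: [-0.579, -3.087, 0.0]
force: [-0.1, 1.1, -0.1]
opening: 0.0929
gripper_force: 0.0
```

```bash
python3 - <<'E'
from h import *
s=st(); print(delta(np.array([.615,.0765,.40])-s['tool_pos']))
E
```

```text
t 1.7 pos [0.517  0.1946 0.4031] x [-0.932  0.362  0.   ] y [ 0.362  0.932 -0.   ] z [-0. -0. -1.] open 0.0929 q [ 0.27 -0.01  1.34  0.    1.81 -0.93] F [-0.1  1.1 -0.1]
[-134.1  -74.5    3.1]
```

Emit:
arm_command --increments "0 -40 -22 0 0;0 -80 -44 0 0;0 -120 -66 0 0;0 -134 -75 0 0;0 -134 -75 0 0"

```text
t: 2.2
tool_pos: [0.6147, 0.0757, 0.402]
orientation: [-0.584, -3.085, 0.001]
force: [-0.0, -0.0, -0.0]
opening: 0.0929
gripper_force: 0.0
```

```bash
python3 - <<'E'
from h import *
m=robot.camera_model('wrist'); print({k:np.round(v,3).tolist() if not isinstance(v,str) else v for k,v in m.items()})
cv2.imwrite('pics/w0.png',robot.read_camera('wrist')); st()
E
```

```text
{'fx': 371.648, 'fy': 371.648, 'cx': 322.544, 'cy': 243.99, 'eye': [0.545, 0.103, 0.543], 'rotation': [2.405, 1.642, 0.22]}
t 2.25 pos [0.614  0.0773 0.4026] x [-0.931  0.364  0.002] y [ 0.364  0.931 -0.   ] z [-0.002  0.    -1.   ] open 0.0929 q [ 0.04  0.18  1.15  0.    1.82 -1.16] F [-0.2  0.8  0.6]
```

View pics/w0.png

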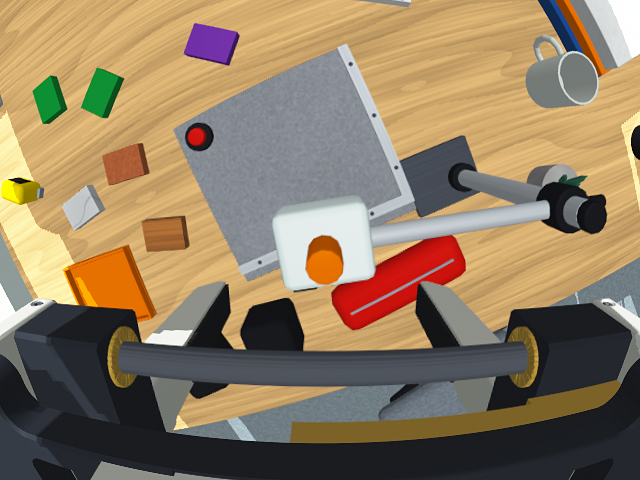

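The wrist view shows the knob at (325,260), centred between the open fingers, so I descend and grip.

Emit:
arm_command --increments "0 0 0 40 0;0 0 0 75 0;0 0 0 80 0;0 0 0 80 0"

```text
t: 2.65
tool_pos: [0.6127, 0.0792, 0.3231]
orientation: [-0.576, -3.086, 0.0]
force: [0.5, -0.3, -0.1]
opening: 0.093
gripper_force: 0.0
```

Emit:
arm_command --increments "1 0 0 0 0;1 0 0 0 0;1 0 0 0 0;1 0 0 0 0;1 0 0 0 0"

```text
t: 3.15
tool_pos: [0.6141, 0.0778, 0.3241]
orientation: [0.579, 3.087, 0.0]
force: [0.1, -0.6, -1.0]
opening: 0.0575
gripper_force: 0.0
```

```bash
python3 - <<'E'
from h import *
s=st(); P=np.array([.6516,.277]); p=s['tool_pos']; print('phi',np.arctan2(P[0]-p[0],P[1]-p[1]),np.hypot(*(P-p[:2])))
Rm=R.from_rotvec(s['orientation']).as_matrix()
ph0=np.arctan2(P[0]-p[0],P[1]-p[1])
pr=lambda ph:np.array([-np.sin(ph),-np.cos(ph),0])*.205
for ph in np.arange(ph0,1.8,.18): print(round(ph,2),np.round(Rm.T@(pr(ph)-pr(ph0))*1000,0))
E
```

```text
t 3.15 pos [0.6141 0.0778 0.3241] x [-0.932  0.363 -0.001] y [0.363 0.932 0.   ] z [ 0.001  0.    -1.   ] open 0.0575 q [ 0.04  0.16  1.31 -0.    1.67 -1.16] F [ 0.1 -0.6 -1. ]
phi 0.1861212206520772 0.2027375992224664
0.19 [0. 0. 0.]
0.37 [37. -3. -0.]
0.55 [73. -0. -0.]
0.73 [109.   9.  -0.]
0.91 [142.  25.  -0.]
1.09 [172.  47.  -0.]
1.27 [198.  73.  -0.]
1.45 [218. 104.  -0.]
1.63 [233. 138.  -0.]
```

Emit:
arm_command --increments "1 0 0 0 0;1 0 0 0 0;1 0 0 0 0;1 0 0 0 0;1 0 0 0 0"

```text
t: 3.65
tool_pos: [0.6137, 0.0768, 0.3235]
orientation: [-0.58, -3.087, 0.003]
force: [-0.9, -4.4, 0.6]
opening: 0.0236
gripper_force: 15.0
```

Emit:
arm_command --increments "1 0 0 0 0;1 0 0 0 0;1 0 0 0 0"

```text
t: 3.95
tool_pos: [0.6137, 0.0768, 0.3235]
orientation: [-0.58, -3.087, 0.002]
force: [-1.2, -5.0, -0.1]
opening: 0.0238
gripper_force: 15.0
```

Emit:
arm_command --increments "1 19 -2 0 0;1 37 -3 0 0;1 55 -2 0 0;1 73 0 0 0;1 91 4 0 0"

```text
t: 4.45
tool_pos: [0.53, 0.1143, 0.3234]
orientation: [0.581, 3.087, -0.001]
force: [2.4, 0.6, -0.6]
opening: 0.0235
gripper_force: 15.0
```

Emit:
arm_command --increments "1 18 5 0 0;1 35 12 0 0;1 51 21 0 0;1 66 31 0 0;1 81 43 0 0"

```text
t: 4.95
tool_pos: [0.4677, 0.1829, 0.3233]
orientation: [-0.58, -3.082, 0.008]
force: [-14.1, -8.7, 4.4]
opening: 0.0218
gripper_force: 15.7
```

```bash
python3 - <<'E'
from h import *
st()
cv2.imwrite('pics/s1.png',robot.read_camera('scene')[150:400,200:500])
E
```

```text
t 4.95 pos [0.4677 0.1829 0.3233] x [-0.932  0.364  0.004] y [ 0.364  0.932 -0.006] z [-0.006 -0.004 -1.   ] open 0.0218 q [ 0.27 -0.15  1.62 -0.    1.68 -0.93] F [-14.1  -8.7   4.4]
```

View pics/s1.png

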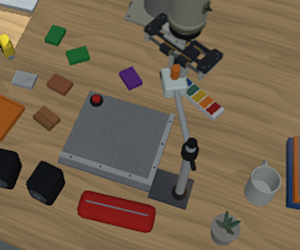

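```bash
python3 - <<'E'
from h import *
b=robot.read_camera('wrist'); cv2.imwrite('pics/w1.png',b)
E
```

```text
(no output)
```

View pics/w1.png

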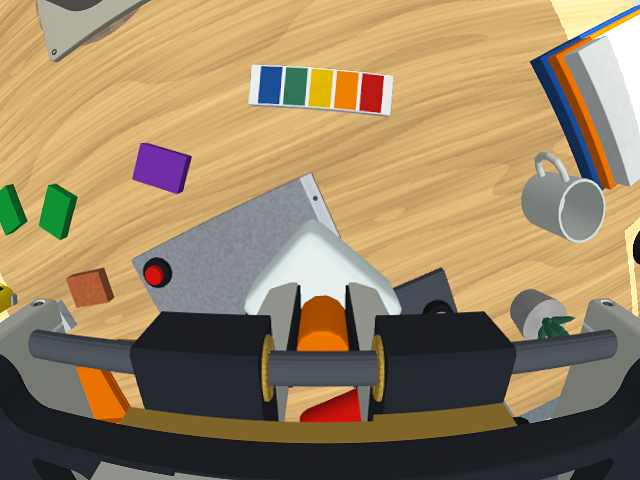

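The knob at (322,325) is still held, but it sits about 6 mm forward in the pads, so my pivot estimate is slightly off. I re-centre, regrip and go on.

Emit:
arm_command --increments "0.5 0 0 0 0;0.5 0 0 0 0;0.5 0 0 0 0.15;0.5 6 2 0 0.3;0.5 6 2 0 0.3" --grip_force 20

```text
t: 5.55
tool_pos: [0.4656, 0.1887, 0.3239]
orientation: [1.037, 2.965, 0.001]
force: [0.7, -0.8, -0.9]
opening: 0.0463
gripper_force: 0.0
```

Emit:
arm_command --increments "1 0 0 0 0;1 0 0 0 0;1 0 0 0 0;1 0 0 0 0;1 0 0 0 0"

```text
t: 6.05
tool_pos: [0.4653, 0.1878, 0.3235]
orientation: [-1.033, -2.966, 0.001]
force: [-6.6, -3.0, 1.8]
opening: 0.0115
gripper_force: 6.8
```

```bash
python3 - <<'E'
from h import *
s=st(); P=np.array([.645,.279]); p=s['tool_pos']
Rm=R.from_rotvec(s['orientation']).as_matrix()
ph0=np.arctan2(P[0]-p[0],P[1]-p[1]); r=np.hypot(*(P-p[:2])); print(r)
pr=lambda ph:np.array([-np.sin(ph),-np.cos(ph),0])*r
for ph in np.arange(ph0,1.9,.09): print(round(ph,2),np.round(Rm.T@(pr(ph)-pr(ph0))*1000,0))
E
```

```text
t 6.05 pos [0.4653 0.1878 0.3235] x [-0.784  0.621  0.001] y [ 0.621  0.784 -0.001] z [-0.001 -0.    -1.   ] open 0.0115 q [ 0.28 -0.16  1.63 -0.    1.67 -0.62] F [-6.6 -3.   1.8]
0.20149445177008585
1.1 [0. 0. 0.]
1.19 [16.  8.  0.]
1.28 [31. 18.  0.]
1.37 [46. 29. -0.]
1.46 [59. 41. -0.]
1.55 [71. 55. -0.]
1.64 [82. 69. -0.]
1.73 [92. 85. -0.]
1.82 [100. 101.  -0.]
```

Emit:
arm_command --increments "0.4 0 0 0 0;0.4 0 0 0 0;0.4 0 0 0 0;0.4 0 0 0 0;0.4 0 0 0 0"

```text
t: 6.55
tool_pos: [0.4658, 0.188, 0.3237]
orientation: [1.034, 2.966, 0.0]
force: [0.5, -0.8, 0.6]
opening: 0.0466
gripper_force: 0.0
```

```bash
python3 - <<'E'
from h import *
b=robot.read_camera('wrist'); cv2.imwrite('pics/w2.png',b[160:460]); st()
E
```

```text
t 6.6 pos [0.4658 0.188  0.3236] x [-0.783  0.622 -0.   ] y [0.622 0.783 0.   ] z [ 0.  0. -1.] open 0.0506 q [ 0.28 -0.16  1.63  0.    1.67 -0.62] F [ 0.5 -0.   0.4]
```

View pics/w2.png

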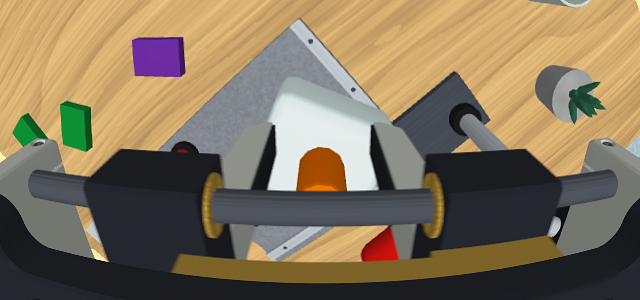

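```bash
cat >> h.py <<'E'
def fproj(m,p):
    c=(np.atleast_2d(p)-np.array(m['eye']))@m['rotation']; rr=np.hypot(c[:,0],c[:,1]); th=np.arctan2(rr,c[:,2])
    return np.c_[m['cx'],m['cy']]+m['fx']*th[:,None]*c[:,:2]/np.maximum(rr,1e-9)[:,None]
def fplane(m,uv,z):
    uv=np.atleast_2d(np.asarray(uv,float))-[m['cx'],m['cy']]; r=np.hypot(*uv.T); th=r/m['fx']
    d=np.c_[uv/np.maximum(r,1e-9)[:,None]*np.sin(th)[:,None],np.cos(th)]@m['rotation'].T
    e=np.array(m['eye']); return e+d*((z-e[2])/d[:,2])[:,None]
E
python3 - <<'E'
from h import *
s=robot.read_state(); b,m=cam('wrist'); p=np.array(s['tool_pos']).copy(); Rm=R.from_rotvec(s['orientation']).as_matrix()
for dx in(-.01,0,.01): print(dx,fproj(m,np.r_[(p+Rm[:,0]*dx)[:2],.33]).round(0))
h=cv2.cvtColor(b,cv2.COLOR_BGR2HSV); k=cv2.inRange(h,(5,150,190),(22,255,255)); z=np.zeros_like(k); z[290:440,280:370]=k[290:440,280:370]
ys,xs=np.nonzero(z); print(xs.min(),xs.max(),ys.min(),ys.max(), fplane(m,[(xs.mean(),ys.min())],.33).round(4))
k=cv2.inRange(h,(5,150,60),(22,255,255)); z[:]=0; z[290:440,280:370]=k[290:440,280:370];ys,xs=np.nonzero(z); print(xs.min(),xs.max(),ys.min(),ys.max(), fplane(m,[(xs.mean(),ys.min())],.29).round(4))
E
```

```text
-0.01 [[322. 353.]]
0 [[322. 332.]]
0.01 [[322. 311.]]
304 336 345 350 [[0.4702 0.1837 0.33  ]]
280 369 307 439 [[0.4717 0.1839 0.29  ]]
```

The knob is actually about 18 mm behind the TCP along tool x, which puts the pivot at about (0.6595, 0.277). I shift back, turn the fingers tangential and regrip.

Emit:
arm_command --increments "0.4 -10 0 0 0;0.4 -18 0 0 0;0.4 -18 0 0 -0.15;0.4 -18 0 0 -0.3;0.4 -18 0 0 -0.45"

```text
t: 7.15
tool_pos: [0.4805, 0.1762, 0.3235]
orientation: [-0.338, -3.123, 0.0]
force: [0.3, 0.4, 0.1]
opening: 0.0558
gripper_force: 0.0
```

Emit:
arm_command --increments "1 0 0 0 -0.15;1 0 0 0 -0.3;1 0 0 0 -0.33;1 0 0 0 -0.33;1 0 0 0 -0.33"

```text
t: 7.65
tool_pos: [0.4802, 0.1764, 0.3235]
orientation: [0.168, -3.137, 0.0]
force: [0.6, -0.8, -0.3]
opening: 0.0237
gripper_force: 20.0
```

Emit:
arm_command --increments "1 0 0 0 0;1 0 0 0 0;1 0 0 0 0"

```text
t: 7.95
tool_pos: [0.48, 0.1768, 0.3235]
orientation: [-0.171, 3.137, -0.0]
force: [2.1, -0.3, -1.6]
opening: 0.0241
gripper_force: 20.0
```

```bash
cat > arc.py <<'E'
from h import *
import sys
P=np.array([.6595,.277])
def arc(phis):
    s=st(); p=s['tool_pos']; Rm=R.from_rotvec(s['orientation']).as_matrix()
    ph0=np.arctan2(P[0]-p[0],P[1]-p[1]); r=np.hypot(*(P-p[:2])); print('phi',ph0.round(3),'r',r.round(4))
    pr=lambda ph:np.array([-np.sin(ph),-np.cos(ph),0])*.205
    for ph in phis(ph0): print(round(ph,2),np.round(Rm.T@(pr(ph)-pr(ph0))*1000,0)[:2])
E
python3 -c "
from arc import *
arc(lambda p:np.arange(p,1.95,.09))
m=dict(robot.camera_model('wrist'))
b,m=cam('wrist'); cv2.imwrite('pics/w3.png',b[200:440,150:490])"
```

```text
t 7.95 pos [0.48   0.1768 0.3235] x [-0.994 -0.109 -0.   ] y [-0.109  0.994 -0.   ] z [ 0. -0. -1.] open 0.0241 q [ 0.25 -0.13  1.6  -0.    1.67 -1.43] F [ 2.1 -0.3 -1.6]
phi 1.062 r 0.2056
1.06 [0. 0.]
1.15 [ 6. 17.]
1.24 [11. 35.]
1.33 [14. 53.]
1.42 [16. 72.]
1.51 [16. 90.]
1.6 [ 14. 108.]
1.69 [ 11. 127.]
1.78 [  6. 144.]
1.87 [ -1. 162.]
```

View pics/w3.png

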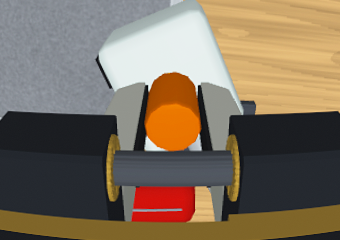

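The knob (172,125 in the crop) is now centred and gripped at 24 mm, so I swing on.

Emit:
arm_command --increments "1 6 17 0 0;1 11 35 0 0;1 14 53 0 0;1 16 72 0 0;1 16 90 0 0"

```text
t: 8.5
tool_pos: [0.4533, 0.2647, 0.3232]
orientation: [0.17, -3.135, 0.002]
force: [0.5, -2.2, -2.1]
opening: 0.0233
gripper_force: 20.0
```

Emit:
arm_command --increments "1 -1 9 0 0;1 -2 18 0 0;1 -3 26 0 0;1 -4 32 0 0"

```text
t: 8.9
tool_pos: [0.4547, 0.297, 0.3232]
orientation: [0.171, -3.136, 0.001]
force: [-2.9, -2.5, -3.7]
opening: 0.0238
gripper_force: 20.0
```

```bash
python3 -c "
from arc import *
arc(lambda p:np.arange(p,2.1,.06))"
```

```text
t 8.9 pos [0.4547 0.297  0.3232] x [-0.994 -0.109  0.001] y [-0.109  0.994 -0.   ] z [-0.001 -0.001 -1.   ] open 0.0238 q [ 0.48 -0.04  1.52 -0.    1.66 -1.2 ] F [-2.9 -2.5 -3.7]
phi 1.668 r 0.2058
1.67 [0. 0.]
1.73 [-3. 12.]
1.79 [-6. 24.]
1.85 [-11.  35.]
1.91 [-16.  46.]
1.97 [-21.  57.]
2.03 [-28.  68.]
2.09 [-35.  78.]
```

Emit:
arm_command --increments "1 -1 6 0 0;1 -3 12 0 0;1 -3 12 0 0"

```text
t: 9.2
tool_pos: [0.4563, 0.3097, 0.3232]
orientation: [0.172, -3.136, -0.0]
force: [-0.8, 1.0, -6.2]
opening: 0.0232
gripper_force: 20.0
```

Emit:
arm_command --increments "1 -2 6 0 0;1 -3 12 0 0;1 -3 12 0 0"

```text
t: 9.5
tool_pos: [0.4585, 0.3219, 0.3232]
orientation: [-0.172, 3.136, -0.0]
force: [2.4, -0.7, -8.1]
opening: 0.0239
gripper_force: 20.0
```

```bash
python3 -c "
from arc import *
arc(lambda p:np.arange(p,2.0,.06))
cv2.imwrite('pics/s2.png',cam('scene')[0][150:400,200:500])"
```

```text
t 9.5 pos [0.4585 0.3219 0.3232] x [-0.994 -0.109 -0.001] y [-0.109  0.994 -0.   ] z [ 0.001  0.    -1.   ] open 0.0239 q [ 0.52  0.    1.48 -0.    1.66 -1.16] F [ 2.4 -0.7 -8.1]
phi 1.79 r 0.206
1.79 [0. 0.]
1.85 [-4. 12.]
1.91 [-9. 23.]
1.97 [-15.  34.]
```

View pics/s2.png

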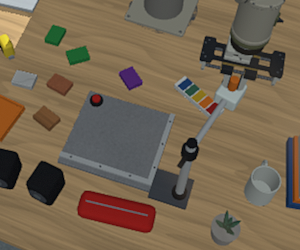

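Arm points past the near left corner and no stop has been felt yet, so I continue.

Emit:
arm_command --increments "1 -2 6 0 0;1 -4 12 0 0;1 -4 12 0 0"

```text
t: 9.85
tool_pos: [0.4602, 0.3305, 0.3231]
orientation: [0.168, -3.134, 0.012]
force: [-4.2, -20.1, -3.8]
opening: 0.0234
gripper_force: 20.0
```

Emit:
arm_command --increments "1 -2 5 0 0;1 -4 10 0 0;1 -4 10 0 0"

```text
t: 10.15
tool_pos: [0.4614, 0.3371, 0.3227]
orientation: [0.164, -3.128, 0.023]
force: [-16.6, -41.5, 3.1]
opening: 0.036
gripper_force: 20.0
```

The stop is at knob y of about 0.328 (φ ≈ 1.82), so zero is at φ ≈ 0.16. I release and go up.

Emit:
arm_command --increments "1 3 -10 0 0;1 3 -10 0 0;0.4 3 -10 0 0;0.4 3 -10 0 0;0.4 3 -10 0 0"

```text
t: 10.65
tool_pos: [0.462, 0.3348, 0.3253]
orientation: [-0.172, 3.135, 0.003]
force: [-0.5, -0.6, 0.8]
opening: 0.0434
gripper_force: 0.0
```

Emit:
arm_command --increments "0.4 0 0 0 0;0.4 0 0 0 0;0.4 0 0 -40 0;0.4 0 0 -60 0;0.2 0 0 -65 0"

```text
t: 11.15
tool_pos: [0.4623, 0.3345, 0.3922]
orientation: [-0.172, 3.132, 0.004]
force: [-1.0, 0.7, 0.4]
opening: 0.06
gripper_force: 0.0
```

```bash
cat >> h.py <<'E'
SZ=((5,14),(3,12),None)
def find(a,ma,zt=.02):
    # all brown/marble rectangles of ~50x70 in the region right of/around the board
    h=cv2.cvtColor(a,cv2.COLOR_BGR2HSV); out=[]
    for nm,lo,hi in (('brown',(3,130,50),(14,205,150)),('marble',(0,0,85),(180,40,215))):
        k=cv2.inRange(h,lo,hi)
        for c in cv2.findContours(k,0,1)[0]:
            if cv2.contourArea(c)<150: continue
            P=pix2plane(ma,c.reshape(-1,2),zt)[:,:2]; r=cv2.minAreaRect((P*1000).astype(np.float32))
            if not(58<max(r[1])<82 and 40<min(r[1])<60): continue
            bx=cv2.boxPoints(r); l=max(bx[1]-bx[0],bx[2]-bx[1],key=np.linalg.norm)
            mk=np.zeros(k.shape,np.uint8); cv2.drawContours(mk,[c],-1,255,-1)
            out.append((nm,np.round(r[0],1),np.round(r[1],1),round(float(np.degrees(np.arctan2(l[1],l[0]))%180),1),np.round(cv2.mean(h,mk)[:3],0)))
    return out
E
python3 - <<'E'
from h import *
s=st(); a,ma=cam('top'); h=a
for o in find(a,ma): print(*o)
b,m=cam('wrist'); cv2.imwrite('pics/w4.png',b); np.savez('w4.npz',b=b,**m)
E
```

```text
t 11.15 pos [0.4623 0.3345 0.3922] x [-0.994 -0.109 -0.005] y [-0.109  0.994  0.002] z [ 0.005  0.003 -1.   ] open 0.06 q [ 0.54  0.03  1.32  0.    1.78 -1.14] F [-1.   0.7  0.4]
brown [ 447.4 -192.5] [72.3 50.9] 79.8 [ 10. 159. 101.]
brown [ 575.4 -175.5] [70.7 50.2] 73.1 [ 13. 160.  98.]
marble [ 474.2 -305.4] [48.5 71.6] 96.0 [ 63.   7. 126.]
```

View pics/w4.png

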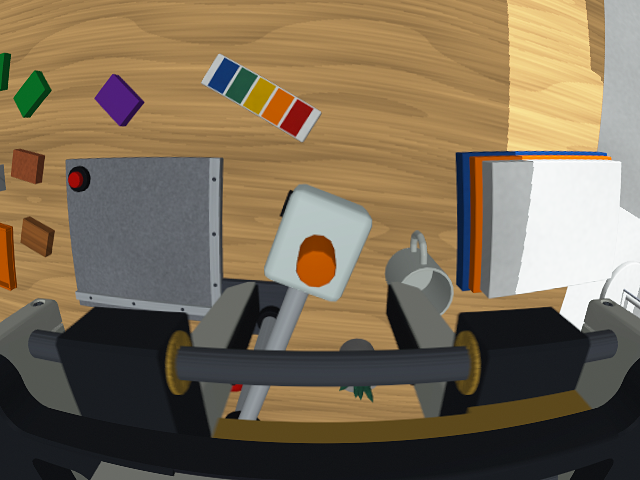

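The camera arm is parked clear, with the head at (315,240). Now I refine the corner from the top view and plan the first pick.

```bash
cat >> h.py <<'E'
def yang(Rm): return np.arctan2(Rm[1,1],Rm[0,1])
def plan(*wps,step=.045,dturn=.14,start=None):
    """wps: (x,y,z,ydeg|None,closure). Prints rows per call in tool axes (tool assumed vertical)."""
    s=robot.read_state(); p=np.array(s['tool_pos']); th=yang(R.from_rotvec(s['orientation']).as_matrix())
    poses=[]
    for x,y,z,yd,c in wps:
        q=np.array([x,y,z]); t=th
        if yd is not None:
            d=np.radians(yd)-th; d=(d+np.pi/2)%np.pi-np.pi/2; t=th+d
        n=max(1,int(np.ceil(max(np.linalg.norm(q-p)/step,abs(t-th)/dturn))))
        poses+=[(p+(q-p)*i/n,th+(t-th)*i/n,c) for i in range(1,n+1)]; p,th=q,t
    s=robot.read_state(); p=np.array(s['tool_pos']); th=yang(R.from_rotvec(s['orientation']).as_matrix())
    for k in range(0,len(poses),5):
        yx=np.array([np.cos(th),np.sin(th),0]); xx=np.array([-np.sin(th),np.cos(th),0])*-1; xx=np.cross(yx,[0,0,-1])
        ch=poses[k:k+5]
        print(';'.join(f'{c:g} {(q-p)@xx*1000:.0f} {(q-p)@yx*1000:.0f} {-(q-p)[2]*1000:.0f} {-(t-th):.2f}' for q,t,c in ch)); p,th,_=ch[-1]
E
python3 - <<'E'
from h import *
a,ma=cam('top'); g=cv2.GaussianBlur(cv2.cvtColor(a,cv2.COLOR_BGR2GRAY),(0,0),.6).astype(np.float32)
C=np.array([.6525,.181]); w=.045; ex=np.array([np.cos(w),np.sin(w)]); ey=np.array([-ex[1],ex[0]])
def prof(along,offs,fixed):
    out=[]
    for o in offs:
        P=np.array([C+(ex*t+ey*o if fixed=='y' else ex*o+ey*t) for t in along]); uv=proj(ma,np.c_[P,np.full(len(P),.022)]).astype(np.float32)
        out.append(cv2.remap(g,uv[:,0].reshape(1,-1),uv[:,1].reshape(1,-1),cv2.INTER_LINEAR)[0])
    return np.array(out)
offs=np.arange(-.016,.032,.0005)
for fixed,segs in(('y',[np.linspace(-.21,-.12,60),np.linspace(-.12,-.03,60)]),('x',[np.linspace(-.25,-.14,60),np.linspace(-.12,-.03,60)])):
    for sg in segs:
        pr=np.median(prof(sg,offs,fixed),axis=1); d=np.gradient(pr); i=np.argmax(d[:50]); j=40+np.argmin(d[40:])
        print(fixed,sg.mean().round(3),'inner edge',offs[i].round(4),'outer',offs[j].round(4),pr[::8].round(0))
plan((.575,-.1755,.39,-17,0),(.575,-.1755,.12,-17,0))
E
```

```text
y -0.165 inner edge 0.0 outer 0.016 [ 86.  85.  85.  89. 110. 129. 133. 131. 118. 109. 108. 107.]
y -0.075 inner edge 0.0 outer 0.0155 [ 85.  85.  85.  89. 109. 128. 132. 129. 118. 111. 109. 109.]
x -0.195 inner edge 0.0 outer 0.016 [ 86.  86.  85.  86. 103. 125. 128. 125. 106.  88.  84.  89.]
x -0.075 inner edge 0.002 outer 0.0155 [ 82.  82.  82.  84. 101. 124. 130. 127. 104.  85.  83.  87.]
0 -5 -43 -0 -0.10;0 -10 -86 -0 -0.19;0 -14 -130 -1 -0.29;0 -19 -173 -1 -0.39;0 -24 -216 -1 -0.49
0 16 -40 -0 -0.10;0 32 -81 -0 -0.19;0 48 -121 -1 -0.29;0 64 -162 -1 -0.39;0 80 -202 -1 -0.49
0 33 -28 -0 -0.10;0 66 -57 -0 -0.19;0 66 -57 38 -0.19;0 66 -57 77 -0.19;0 66 -57 115 -0.19
0 0 0 39 -0.00;0 0 0 77 -0.00;0 0 0 116 -0.00;0 0 0 154 -0.00
```

```bash
sed -i 's|d=(d+np.pi/2)%np.pi-np.pi/2; t|d=(d+np.pi)%(2*np.pi)-np.pi; t|' h.py; python3 -c "
from h import *
plan((.575,-.1755,.30,-17,0),(.575,-.1755,.12,-17,0))"
```

```text
0 -4 -35 6 0.13;0 -8 -69 12 0.26;0 -11 -104 18 0.40;0 -15 -138 23 0.53;0 -19 -173 29 0.66
0 -24 -25 6 0.13;0 -48 -50 12 0.26;0 -73 -75 18 0.40;0 -97 -100 23 0.53;0 -121 -125 29 0.66
0 -34 -5 6 0.13;0 -69 -10 12 0.26;0 -103 -15 18 0.40;0 -138 -20 23 0.53;0 -172 -25 29 0.66
0 0 -0 45 -0.00;0 0 -0 90 -0.00;0 0 -0 135 -0.00;0 0 -0 180 -0.00
```

Emit:
arm_command --increments "0 -4 -35 6 0.13;0 -8 -69 12 0.26;0 -11 -104 18 0.40;0 -15 -138 23 0.53;0 -19 -173 29 0.66"

```text
t: 11.8
tool_pos: [0.4988, 0.1626, 0.3573]
orientation: [-0.861, -3.019, 0.002]
force: [1.1, 0.1, -0.8]
opening: 0.0929
gripper_force: 0.0
```

Emit:
arm_command --increments "0 -24 -25 6 0.13;0 -48 -50 12 0.26;0 -73 -75 18 0.40;0 -97 -100 23 0.53;0 -121 -125 29 0.66"

```text
t: 12.3
tool_pos: [0.5365, -0.0073, 0.3283]
orientation: [-1.793, -2.576, 0.002]
force: [-0.0, -0.6, 0.3]
opening: 0.0927
gripper_force: 0.0
```

Emit:
arm_command --increments "0 -34 -5 6 0.13;0 -69 -10 12 0.26;0 -103 -15 18 0.40;0 -138 -20 23 0.53;0 -172 -25 29 0.66"

```text
t: 12.8
tool_pos: [0.5736, -0.1769, 0.2991]
orientation: [-2.531, -1.856, 0.002]
force: [0.3, 0.6, -0.1]
opening: 0.0928
gripper_force: 0.0
```

Emit:
arm_command --increments "0 0 0 45 0;0 0 0 90 0;0 0 0 135 0;0 0 0 180 0;0 0 0 180 0"

```text
t: 13.3
tool_pos: [0.5678, -0.1732, 0.1118]
orientation: [-2.517, -1.856, 0.013]
force: [-1.0, -0.0, -1.3]
opening: 0.0929
gripper_force: 0.0
```

```bash
python3 - <<'E'
from h import *
st(); b,m=cam('wrist'); h=cv2.cvtColor(b,cv2.COLOR_BGR2HSV); np.save('hw.npy',h)
uv=fproj(m,[[.575,-.1755,.02]])[0]; print('pred pix',uv.round(0), h[int(uv[1]),int(uv[0])])
k=cv2.inRange(h,(3,110,50),(14,215,215))
for c in cv2.findContours(k,0,1)[0]:
    if cv2.contourArea(c)<800: continue
    P=fplane(m,c.reshape(-1,2),.02)[:,:2]; r=cv2.minAreaRect((P*1000).astype(np.float32)); print(np.round(r[0],1),np.round(r[1],1),round(r[2],1))
E
```

```text
t 13.3 pos [ 0.5678 -0.1732  0.1118] x [0.296 0.955 0.001] y [ 0.955 -0.296 -0.016] z [-0.015  0.006 -1.   ] open 0.0929 q [-0.38  0.23  1.63  0.    1.3  -0.08] F [-1.  -0.  -1.3]
pred pix [333. 257.] [ 14 182 171]
[ 449.4 -165.7] [72.2 32.4] 22.1
[ 578.6 -176.5] [73.6 50.4] 72.4
```

```bash
python3 -c "
from h import *
st();plan((.577,-.176,.10,-17.5,0),(.577,-.176,.035,-17.5,0))"
```

```text
t 13.35 pos [ 0.5703 -0.1742  0.1165] x [0.296 0.955 0.001] y [ 0.955 -0.295 -0.01 ] z [-0.01   0.004 -1.   ] open 0.0927 q [-0.38  0.22  1.62  0.    1.31 -0.08] F [ 0.3 -0.1  0.4]
0 0 7 16 0.01;0 0 7 49 0.01;0 0 7 81 0.01
```

Emit:
arm_command --increments "0 0 3 20 0;0 0 3 50 0;0 0 3 75 0;0 0 3 84 0;0 0 3 84 0" --grip_force 25

```text
t: 13.85
tool_pos: [0.5773, -0.1766, 0.0382]
orientation: [-2.528, -1.865, 0.0]
force: [0.6, -0.2, -0.4]
opening: 0.0928
gripper_force: 0.0
```

Emit:
arm_command --increments "1 0 0 0 0;1 0 0 0 0;1 0 0 0 0;1 0 0 0 0;1 0 0 0 0"

```text
t: 14.35
tool_pos: [0.5774, -0.1767, 0.0381]
orientation: [2.528, 1.864, 0.001]
force: [-0.3, 0.3, -0.4]
opening: 0.0576
gripper_force: 0.0
```

Emit:
arm_command --increments "1 0 0 0 0;1 0 0 0 0;1 0 0 0 0;1 0 0 0 0"

```text
t: 14.75
tool_pos: [0.5771, -0.1766, 0.0378]
orientation: [-2.528, -1.865, 0.0]
force: [-0.6, 0.1, 2.8]
opening: 0.0499
gripper_force: 25.0
```

```bash
cat >> h.py <<'E'
C=np.array([.6525,.181]); W=.045
def S(x,y): return C+x*np.array([np.cos(W),np.sin(W)])+y*np.array([-np.sin(W),np.cos(W)])
E
python3 -c "
from h import *
s=st(); p=s['tool_pos']; x,y=S(-.031,-.041); print(x,y)
plan((p[0],p[1],.10,None,1),(x,y,.10,2.6,1),(x,y,.056,2.6,1))"
```

```text
t 14.75 pos [ 0.5771 -0.1766  0.0378] x [ 0.296  0.955 -0.   ] y [ 0.955 -0.296 -0.   ] z [-0. -0. -1.] open 0.0499 q [-0.38  0.33  1.65 -0.    1.16 -0.08] F [-0.6  0.1  2.8]
0.623375759579261 0.13864697626007097
1 0 0 -31 -0.00;1 0 0 -62 -0.00;1 39 -6 -62 -0.04;1 79 -12 -62 -0.09;1 118 -18 -62 -0.13
1 40 -1 -0 -0.04;1 80 -2 -0 -0.09;1 119 -3 -0 -0.13;1 159 -4 -0 -0.17;1 199 -5 -0 -0.22
1 0 0 44 -0.00
```

Emit:
arm_command --increments "1 0 0 -31 0;1 0 0 -62 0;1 39 -6 -62 -0.04;1 79 -12 -62 -0.09;1 118 -18 -62 -0.13"

```text
t: 15.25
tool_pos: [0.595, -0.0576, 0.0999]
orientation: [2.401, 2.026, 0.001]
force: [-0.1, -0.4, -0.9]
opening: 0.0497
gripper_force: 25.0
```

Emit:
arm_command --increments "1 40 -1 0 -0.04;1 80 -2 0 -0.09;1 119 -3 0 -0.13;1 159 -4 0 -0.17;1 199 -5 0 -0.22"

```text
t: 15.75
tool_pos: [0.6235, 0.14, 0.0993]
orientation: [-2.163, -2.278, 0.0]
force: [0.7, -0.9, -0.1]
opening: 0.0498
gripper_force: 25.0
```

Emit:
arm_command --increments "1 0 0 0 0;1 0 0 20 0;1 0 0 35 0;1 0 0 42 0;1 0 0 46 0"

```text
t: 16.25
tool_pos: [0.6221, 0.1375, 0.0525]
orientation: [-2.165, -2.274, 0.005]
force: [-14.9, -2.6, 25.8]
opening: 0.0496
gripper_force: 25.0
```

```bash
python3 -c "
from h import *
s=st(); p=s['tool_pos'][:2]-C; print('stand xy',p[0]*np.cos(W)+p[1]*np.sin(W),-p[0]*np.sin(W)+p[1]*np.cos(W))"
```

```text
t 16.25 pos [0.6221 0.1375 0.0525] x [-0.049  0.999 -0.   ] y [ 0.999  0.049 -0.004] z [-0.004 -0.001 -1.   ] open 0.0496 q [ 0.14  0.39  1.54 -0.    1.21  0.09] F [-14.9  -2.6  25.8]
stand xy -0.03230433444457605 -0.04207602567026306
```

Emit:
arm_command --increments "1 0 0 -2 0;1 0 0 -2 0;1 0 0 -2 0"

```text
t: 16.55
tool_pos: [0.6241, 0.1381, 0.0562]
orientation: [2.165, 2.275, 0.001]
force: [-0.3, 0.7, 0.6]
opening: 0.0496
gripper_force: 25.0
```

Emit:
arm_command --increments "1 0 3 0 0;1 0 5 0 0;1 0 5 0 0"

```text
t: 16.85
tool_pos: [0.629, 0.1386, 0.0558]
orientation: [2.165, 2.276, 0.0]
force: [-0.6, 0.6, -0.3]
opening: 0.0499
gripper_force: 25.0
```

Emit:
arm_command --increments "1 0 1.5 0 0;1 0 3 0 0;1 0 3 0 0"

```text
t: 17.15
tool_pos: [0.6298, 0.1388, 0.0549]
orientation: [-2.163, -2.274, 0.005]
force: [-6.9, -0.8, 2.7]
opening: 0.0494
gripper_force: 25.0
```

Emit:
arm_command --increments "1 3 0 0 0;1 5 0 0 0;1 5 0 0 0"

```text
t: 17.45
tool_pos: [0.6295, 0.1433, 0.0544]
orientation: [-2.164, -2.275, 0.006]
force: [-4.8, -2.6, 0.7]
opening: 0.0492
gripper_force: 25.0
```

Emit:
arm_command --increments "1 1.5 0 0 0;1 3 0 0 0;1 3 0 0 0"

```text
t: 17.75
tool_pos: [0.6295, 0.145, 0.0544]
orientation: [-2.165, -2.275, 0.008]
force: [-5.3, -7.4, -0.9]
opening: 0.0494
gripper_force: 25.0
```

Emit:
arm_command --increments "1 0 0 2 0;1 0 0 2 0;0.3 0 -1 2 0;0.3 0 -1 2 0;0.3 0 -1 2 0"

```text
t: 18.25
tool_pos: [0.6304, 0.1469, 0.0537]
orientation: [2.165, 2.276, 0.001]
force: [-0.3, 0.3, 0.2]
opening: 0.0642
gripper_force: 0.0
```

Emit:
arm_command --increments "0 0 0 0 0;0 0 0 0 0;0 0 0 -45 0;0 0 0 -90 0;0 0 0 -130 0"

```text
t: 18.75
tool_pos: [0.6302, 0.1468, 0.1856]
orientation: [2.165, 2.276, 0.001]
force: [0.7, -0.3, 0.4]
opening: 0.0927
gripper_force: 0.0
```

```bash
cat >> h.py <<'E'
def stand(p):
    d=np.asarray(p)[:2]-C; return np.array([d[0]*np.cos(W)+d[1]*np.sin(W),-d[0]*np.sin(W)+d[1]*np.cos(W)])
def wfind(zt):
    b,m=cam('wrist'); h=cv2.cvtColor(b,cv2.COLOR_BGR2HSV)
    for nm,lo,hi in (('brown',(3,100,50),(15,225,225)),('marble',(0,0,110),(180,40,255))):
        for c in cv2.findContours(cv2.inRange(h,lo,hi),0,1)[0]:
            if cv2.contourArea(c)<600: continue
            P=fplane(m,c.reshape(-1,2),zt)[:,:2]; r=cv2.minAreaRect((P*1000).astype(np.float32))
            if 60<max(r[1])<80 and 40<min(r[1])<60: print('wrist',nm,np.round(r[0],1),np.round(r[1],1),round(r[2],1),'stand',(stand(np.array(r[0])/1000)*1000).round(1),b.shape)
E
python3 -c "
from h import *
st(); wfind(.035); a,ma=cam('top')
for o in find(a,ma): print(*o)
print('board'); 
for o in find(a,ma,.035): print(*o,(stand(np.array(o[1])/1000)*1000).round(1))
plan((.49,-.192,.16,-10,0),(.447,-.192,.12,-10,0))"
```

```text
t 18.75 pos [0.6302 0.1468 0.1856] x [-0.05   0.999  0.   ] y [0.999 0.05  0.   ] z [ 0.  0. -1.] open 0.0927 q [0.15 0.29 1.42 0.   1.44 0.1 ] F [ 0.7 -0.3  0.4]
wrist brown [633.8 144.2] [51.4 73. ] 2.8 stand [-20.3 -35.9] (480, 640, 3)
brown [ 447.8 -192. ] [72.2 51. ] 79.7 [ 10. 160.  96.]
marble [ 474.3 -305. ] [48.3 70.3] 96.0 [ 63.   7. 121.]
board
brown [ 447.5 -189.7] [71.5 50.5] 79.7 [ 10. 160.  96.] [-221.5 -361.1]
marble [ 473.8 -301.6] [47.8 69.6] 96.0 [ 63.   7. 121.] [-200.2 -474.1]
0 -37 -18 4 0.02;0 -74 -36 7 0.05;0 -111 -54 11 0.07;0 -147 -72 14 0.10;0 -184 -89 18 0.12
0 -39 -13 4 0.02;0 -78 -26 7 0.05;0 -116 -39 11 0.07;0 -155 -53 14 0.10;0 -157 -74 34 0.10
0 -4 -21 20 -0.00
```

Emit:
arm_command --increments "0 -37 -18 4 0.02;0 -74 -36 7 0.05;0 -111 -54 11 0.07;0 -147 -72 14 0.10;0 -184 -89 18 0.12"

```text
t: 19.35
tool_pos: [0.5496, -0.0426, 0.1652]
orientation: [2.299, 2.141, 0.0]
force: [0.8, 0.6, -0.3]
opening: 0.0927
gripper_force: 0.0
```

Emit:
arm_command --increments "0 -39 -13 4 0.02;0 -78 -26 7 0.05;0 -116 -39 11 0.07;0 -155 -53 14 0.10;0 -157 -74 34 0.10"

```text
t: 19.85
tool_pos: [0.4666, -0.1976, 0.1339]
orientation: [2.401, 2.016, 0.002]
force: [0.4, 0.3, -0.5]
opening: 0.0932
gripper_force: 0.0
```

Emit:
arm_command --increments "0 -4 -21 20 0;0 -4 -21 20 0;0 -4 -21 20 0"

```text
t: 20.15
tool_pos: [0.4442, -0.1932, 0.1116]
orientation: [-2.402, -2.024, -0.0]
force: [0.2, 0.4, 0.6]
opening: 0.0934
gripper_force: 0.0
```

```bash
python3 -c "
from h import *
st(); wfind(.02); plan((.4476,-.1922,.036,-10.3,0))"
```

```text
t 20.15 pos [ 0.4442 -0.1932  0.1116] x [0.17  0.985 0.   ] y [ 0.985 -0.17  -0.   ] z [-0.  0. -1.] open 0.0934 q [-0.52 -0.08  1.95  0.    1.27 -0.35] F [0.2 0.4 0.6]
wrist brown [ 448.6 -191.6] [73.  50.4] 79.8 stand [-220.4 -363.1] (480, 640, 3)
0 1 1 38 0.00;0 2 2 77 0.01
```

Emit:
arm_command --increments "0 1 3 30 0;0 1 3 60 0;0 1 3 75 0;0 1 3 75 0;0.4 1 3 75 0"

```text
t: 20.7
tool_pos: [0.4489, -0.1931, 0.0379]
orientation: [2.4, 2.025, 0.001]
force: [0.8, -0.3, -0.2]
opening: 0.0886
gripper_force: 0.0
```

Emit:
arm_command --increments "1 0 0 0 0;1 0 0 0 0;1 0 0 0 0;1 0 0 0 0;1 0 0 0 0"

```text
t: 21.2
tool_pos: [0.4475, -0.1929, 0.0369]
orientation: [2.402, 2.024, 0.0]
force: [1.8, 0.2, 3.2]
opening: 0.05
gripper_force: 21.7
```

Emit:
arm_command --increments "1 0 0 0 0;1 0 0 0 0;1 0 0 0 0"

```text
t: 21.5
tool_pos: [0.4475, -0.1929, 0.0369]
orientation: [2.402, 2.025, 0.0]
force: [-1.3, 0.8, 4.0]
opening: 0.0497
gripper_force: 25.0
```

```bash
python3 -c "
from h import *
s=st(); p=s['tool_pos']; x,y=S(-.030,-.112); print(x,y)
plan((p[0],p[1],p[2]+.07,None,1),(x,y,p[2]+.07,2.6,1),(x,y,p[2]+.017,2.6,1))"
```

```text
t 21.5 pos [ 0.4475 -0.1929  0.0369] x [ 0.169  0.986 -0.   ] y [ 0.986 -0.169  0.   ] z [ 0. -0. -1.] open 0.0497 q [-0.51  0.04  1.99 -0.    1.12 -0.34] F [-1.3  0.8  4. ]
0.6275686690467827 0.06776383644391183
1 0 0 -35 -0.00;1 0 0 -70 -0.00;1 36 17 -70 -0.03;1 72 33 -70 -0.05;1 108 50 -70 -0.08
1 34 20 -0 -0.03;1 69 39 -0 -0.05;1 103 59 -0 -0.08;1 138 78 -0 -0.11;1 172 98 -0 -0.13
1 0 0 26 -0.00;1 0 0 53 -0.00
```

Emit:
arm_command --increments "1 0 0 -35 0;1 0 0 -70 0;1 36 17 -70 -0.03;1 72 33 -70 -0.05;1 108 50 -70 -0.08"

```text
t: 22.0
tool_pos: [0.5154, -0.0939, 0.1067]
orientation: [2.319, 2.119, 0.0]
force: [0.3, -0.6, -1.2]
opening: 0.0497
gripper_force: 25.0
```

Emit:
arm_command --increments "1 34 20 0 -0.03;1 69 39 0 -0.05;1 103 59 0 -0.08;1 138 78 0 -0.11;1 172 98 0 -0.13"

```text
t: 22.5
tool_pos: [0.6282, 0.0692, 0.1058]
orientation: [-2.174, -2.266, 0.001]
force: [0.1, -1.5, -1.5]
opening: 0.0496
gripper_force: 25.0
```

Emit:
arm_command --increments "1 0 0 0 0;1 0 0 20 0;1 0 0 40 0;1 0 0 52 0;1 0 0 52 0"

```text
t: 23.0
tool_pos: [0.6265, 0.0672, 0.0525]
orientation: [-2.175, -2.263, 0.004]
force: [-0.2, -0.7, -1.9]
opening: 0.0498
gripper_force: 25.0
```

Emit:
arm_command --increments "1 0 3 0 0;1 0 5 0 0;1 0 5 0 0"

```text
t: 23.3
tool_pos: [0.6327, 0.0675, 0.0551]
orientation: [-2.176, -2.265, 0.002]
force: [-4.7, -1.5, 0.8]
opening: 0.0497
gripper_force: 25.0
```

```bash
python3 -c "
from h import *
s=st(); print((stand(s['tool_pos'])*1000).round(1))"
```

```text
t 23.3 pos [0.6327 0.0675 0.0551] x [-0.04   0.999 -0.   ] y [ 0.999  0.04  -0.001] z [-0.001 -0.    -1.   ] open 0.0497 q [ 0.03  0.38  1.55 -0.    1.21 -0.01] F [-4.7 -1.5  0.8]
[ -24.9 -112.5]
```

Contact with the back fence. Next I push toward the oak.

Emit:
arm_command --increments "1 3 1 0 -0.005;1 6 1 0 -0.005;1 6 1 0 -0.005"

```text
t: 23.6
tool_pos: [0.6326, 0.0732, 0.0544]
orientation: [-2.17, -2.27, 0.004]
force: [-5.2, -3.4, -2.4]
opening: 0.0496
gripper_force: 25.0
```

Emit:
arm_command --increments "1 2 0 0 0;1 4 0 0 0;1 4 0 0 0"

```text
t: 23.9
tool_pos: [0.6326, 0.0756, 0.0544]
orientation: [2.17, 2.27, -0.007]
force: [-5.6, -9.4, -0.3]
opening: 0.05
gripper_force: 25.0
```

```bash
python3 -c "
from h import *
s=st(); print((stand(s['tool_pos'])*1000).round(1))"
```

```text
t 23.9 pos [0.6326 0.0756 0.0544] x [-0.045  0.999 -0.004] y [ 0.999  0.045 -0.003] z [-0.003 -0.004 -1.   ] open 0.05 q [ 0.04  0.39  1.54 -0.    1.21 -0.  ] F [-5.6 -9.4 -0.3]
[ -24.6 -104.4]
```

Emit:
arm_command --increments "1 0 0 2 0;1 0 0 2 0;0.3 0 -1 2 0;0.3 0 -1 2 0;0.3 0 -1 2 0"

```text
t: 24.4
tool_pos: [0.6334, 0.0781, 0.0535]
orientation: [2.17, 2.27, 0.003]
force: [-0.3, -0.6, -0.4]
opening: 0.0644
gripper_force: 0.0
```

Emit:
arm_command --increments "0 0 0 0 0;0 0 0 0 0;0 0 0 -45 0;0 0 0 -90 0;0 0 0 -130 0"

```text
t: 24.9
tool_pos: [0.6327, 0.078, 0.1846]
orientation: [2.17, 2.271, 0.001]
force: [1.3, 1.0, -0.1]
opening: 0.0929
gripper_force: 0.0
```

```bash
python3 -c "
from h import *
st(); a,ma=cam('top')
for o in find(a,ma): print(*o)
b,m=cam('wrist'); cv2.imwrite('pics/w5.png',b)
plan((.50,-.29,.16,6,0),(.474,-.305,.12,6,0))"
```

```text
t 24.9 pos [0.6327 0.078  0.1846] x [-0.045  0.999  0.   ] y [0.999 0.045 0.001] z [ 0.001  0.    -1.   ] open 0.0929 q [ 0.04  0.26  1.45  0.    1.43 -0.  ] F [ 1.3  1.  -0.1]
marble [ 474.3 -304.8] [48.4 70.4] 95.2 [ 65.   7. 122.]
0 -40 -17 3 -0.01;0 -80 -34 7 -0.01;0 -121 -51 10 -0.02;0 -161 -68 14 -0.03;0 -201 -85 17 -0.03
0 -40 -18 3 -0.01;0 -79 -37 7 -0.01;0 -119 -55 10 -0.02;0 -158 -73 14 -0.03;0 -165 -87 34 -0.03
0 -6 -14 20 -0.00
```

View pics/w5.png

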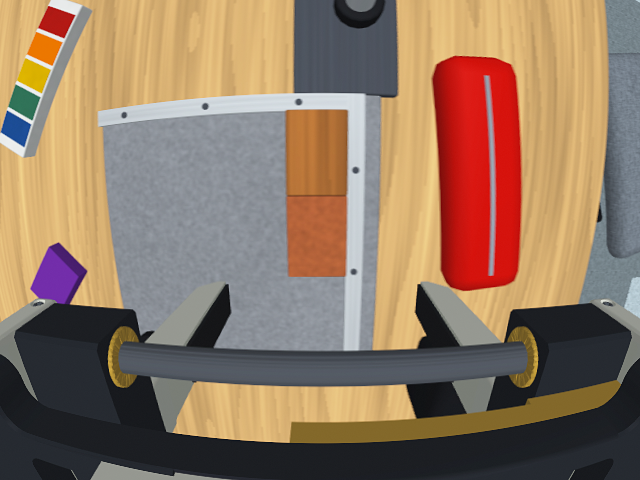

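Oak (316,152) and terracotta (316,236) sit flush and tight in the corner. Next is the marble.

Emit:
arm_command --increments "0 -40 -17 3 -0.01;0 -80 -34 7 -0.01;0 -121 -51 10 -0.02;0 -161 -68 14 -0.03;0 -201 -85 17 -0.03"

```text
t: 25.5
tool_pos: [0.5558, -0.1281, 0.1651]
orientation: [-2.136, -2.304, 0.0]
force: [0.4, 0.2, -0.0]
opening: 0.093
gripper_force: 0.0
```

Emit:
arm_command --increments "0 -40 -18 3 -0.01;0 -79 -37 7 -0.02;0 -119 -55 10 -0.03;0 -158 -73 14 -0.03;0 -165 -87 34 -0.03"

```text
t: 26.0
tool_pos: [0.4826, -0.3028, 0.1338]
orientation: [2.101, 2.328, -0.001]
force: [-0.3, 0.2, 0.2]
opening: 0.0928
gripper_force: 0.0
```

Emit:
arm_command --increments "0 -6 -14 20 0;0 -6 -14 20 0;0 -6 -14 20 0;0 -6 -14 20 0"

```text
t: 26.4
tool_pos: [0.4703, -0.3052, 0.1129]
orientation: [2.1, 2.334, 0.001]
force: [0.1, -0.3, -0.1]
opening: 0.093
gripper_force: 0.0
```

```bash
python3 -c "
from h import *
st(); wfind(.02); plan((.4743,-.305,.037,5.5,0))"
```

```text
t 26.4 pos [ 0.4703 -0.3052  0.1129] x [-0.106  0.994 -0.001] y [0.994 0.106 0.002] z [ 0.002 -0.001 -1.   ] open 0.093 q [-0.67  0.12  1.74  0.    1.28 -0.77] F [ 0.1 -0.3 -0.1]
wrist marble [ 473.4 -303.8] [49.6 72. ] 6.0 stand [-200.7 -476.2] (480, 640, 3)
0 -0 2 38 0.01;0 -0 4 76 0.01
```

Emit:
arm_command --increments "0 1 4 30 0;0 1 4 60 0;0 1 4 76 0;0 1 4 76 0;0.4 1 4 76 0"

```text
t: 26.95
tool_pos: [0.4736, -0.304, 0.0366]
orientation: [2.101, 2.335, 0.0]
force: [0.8, -0.4, 1.0]
opening: 0.0889
gripper_force: 0.0
```

Emit:
arm_command --increments "1 0 0 0 0;1 0 0 0 0;1 0 0 0 0;1 0 0 0 0;1 0 0 0 0"

```text
t: 27.45
tool_pos: [0.4731, -0.304, 0.036]
orientation: [2.101, 2.334, 0.0]
force: [-0.6, -0.6, 1.8]
opening: 0.0495
gripper_force: 21.4
```

Emit:
arm_command --increments "1 0 0 0 0;1 0 0 0 0;1 0 0 0 0"

```text
t: 27.75
tool_pos: [0.4731, -0.304, 0.036]
orientation: [2.101, 2.335, 0.0]
force: [0.2, 0.6, 3.5]
opening: 0.0497
gripper_force: 25.0
```

```bash
python3 -c "
from h import *
s=st(); p=s['tool_pos']; x,y=S(-.030,-.182); print(x,y)
plan((p[0],p[1],p[2]+.07,None,1),(x,y,p[2]+.07,2.6,1),(x,y,p[2]+.017,2.6,1))"
```

```text
t 27.75 pos [ 0.4731 -0.304   0.036 ] x [-0.105  0.994 -0.   ] y [0.994 0.105 0.   ] z [ 0. -0. -1.] open 0.0497 q [-0.66  0.23  1.78  0.    1.14 -0.77] F [0.2 0.6 3.5]
0.6307176060294188 -0.0021653005154371463
1 0 0 -35 -0.00;1 0 0 -70 -0.00;1 35 24 -70 0.01;1 71 47 -70 0.01;1 106 71 -70 0.02
1 36 23 -0 0.01;1 72 45 -0 0.01;1 108 68 -0 0.02;1 144 91 -0 0.03;1 180 114 -0 0.04
1 -0 -0 27 -0.00;1 -0 -0 53 -0.00
```

Emit:
arm_command --increments "1 0 0 -35 0;1 0 0 -70 0;1 35 24 -70 0.01;1 71 47 -70 0.01;1 106 71 -70 0.02"

```text
t: 28.25
tool_pos: [0.5324, -0.1899, 0.1055]
orientation: [-2.126, -2.312, 0.0]
force: [0.3, -0.9, -1.6]
opening: 0.0496
gripper_force: 25.0
```

Emit:
arm_command --increments "1 36 23 0 0.01;1 72 45 0 0.01;1 108 68 0 0.02;1 144 91 0 0.03;1 180 114 0 0.04"

```text
t: 28.75
tool_pos: [0.6307, -0.0003, 0.1048]
orientation: [-2.171, -2.27, 0.002]
force: [1.5, -1.0, -1.4]
opening: 0.0495
gripper_force: 25.0
```

Emit:
arm_command --increments "1 0 0 0 0;1 0 0 20 0;1 0 0 40 0;1 0 0 52 0;1 0 0 52 0"

```text
t: 29.25
tool_pos: [0.6293, -0.0022, 0.0515]
orientation: [-2.169, -2.269, 0.003]
force: [0.0, -0.6, -1.5]
opening: 0.0499
gripper_force: 25.0
```

```bash
python3 -c "
from h import *
s=st(); print((stand(s['tool_pos'])*1000).round(1))"
```

```text
t 29.25 pos [ 0.6293 -0.0022  0.0515] x [-0.045  0.999  0.   ] y [ 0.999  0.045 -0.003] z [-0.003  0.    -1.   ] open 0.0499 q [-0.08  0.37  1.57 -0.    1.2  -0.13] F [ 0.  -0.6 -1.5]
[ -31.5 -182. ]
```

Emit:
arm_command --increments "1 0 3 0 0;1 0 6 0 0;1 0 6 0 0"

```text
t: 29.55
tool_pos: [0.6361, -0.002, 0.0541]
orientation: [-2.17, -2.27, 0.003]
force: [-5.7, -0.8, 1.3]
opening: 0.0493
gripper_force: 25.0
```

Emit:
arm_command --increments "1 3 1 0 0;1 5 1 0 0;1 5 1 0 0"

```text
t: 29.85
tool_pos: [0.636, 0.0023, 0.0533]
orientation: [-2.17, -2.269, 0.006]
force: [-7.0, -3.3, -1.4]
opening: 0.0496
gripper_force: 25.0
```

Emit:
arm_command --increments "1 2 0 0 0;1 4 0 0 0;1 4 0 0 0"

```text
t: 30.15
tool_pos: [0.6358, 0.0063, 0.0533]
orientation: [-2.17, -2.269, 0.006]
force: [-7.7, -4.0, -1.5]
opening: 0.0498
gripper_force: 25.0
```

```bash
python3 -c "
from h import *
s=st(); print((stand(s['tool_pos'])*1000).round(1))"
```

```text
t 30.15 pos [0.6358 0.0063 0.0533] x [-0.045  0.999 -0.001] y [ 0.999  0.045 -0.004] z [-0.004 -0.001 -1.   ] open 0.0498 q [-0.07  0.39  1.55 -0.    1.21 -0.11] F [-7.7 -4.  -1.5]
[ -24.6 -173.8]
```

Nearly there. I push another few mm until the sideways force rises.

Emit:
arm_command --increments "1 1 0 0 0;1 2 0 0 0;1 2 0 0 0"

```text
t: 30.45
tool_pos: [0.6357, 0.0076, 0.0533]
orientation: [-2.171, -2.27, 0.007]
force: [-6.6, -6.6, -2.5]
opening: 0.0498
gripper_force: 25.0
```

Emit:
arm_command --increments "1 1 0 0 0;1 2 0 0 0;1 2 0 0 0"

```text
t: 30.75
tool_pos: [0.6357, 0.0078, 0.0533]
orientation: [2.171, 2.269, -0.009]
force: [-5.8, -14.0, -2.1]
opening: 0.0496
gripper_force: 25.0
```

Emit:
arm_command --increments "1 0 0 2 0;1 0 0 2 0;0.3 0 -1 2 0;0.3 0 -1 2 0;0.3 0 -1 2 0"

```text
t: 31.25
tool_pos: [0.637, 0.0114, 0.0525]
orientation: [2.17, 2.27, 0.002]
force: [-0.1, 0.1, -0.2]
opening: 0.0645
gripper_force: 0.0
```

Emit:
arm_command --increments "0 0 0 0 0;0 0 0 0 0;0 0 0 -45 0;0 0 0 -90 0;0 0 0 -130 0"

```text
t: 31.75
tool_pos: [0.6362, 0.0115, 0.1836]
orientation: [2.17, 2.271, 0.001]
force: [0.8, -0.1, 0.3]
opening: 0.0929
gripper_force: 0.0
```

```bash
python3 - <<'E'
from h import *
st(); b,m=cam('wrist'); cv2.imwrite('pics/w6.png',b[60:460,60:560])
a,ma=cam('top'); h=cv2.cvtColor(a,cv2.COLOR_BGR2HSV)
uv=proj(ma,[[.46,.33,.33]])[0].astype(int); print(uv)
k=cv2.inRange(h,(5,150,80),(22,255,255)); z=np.zeros_like(k); z[uv[1]-18:uv[1]+18,uv[0]-18:uv[0]+18]=k[uv[1]-18:uv[1]+18,uv[0]-18:uv[0]+18]
for c in cv2.findContours(z,0,1)[0]:
    M=cv2.moments(c)
    if M['m00']>15: print(M['m00'],pix2plane(ma,(M['m10']/M['m00'],M['m01']/M['m00']),.325).round(4))
E
```

```text
t 31.75 pos [0.6362 0.0115 0.1836] x [-0.045  0.999 -0.   ] y [0.999 0.045 0.001] z [ 0.001 -0.    -1.   ] open 0.0929 q [-0.06  0.26  1.45  0.    1.43 -0.11] F [ 0.8 -0.1  0.3]
[185 262]
66.5 [[0.4607 0.3285 0.325 ]]
```

View pics/w6.png

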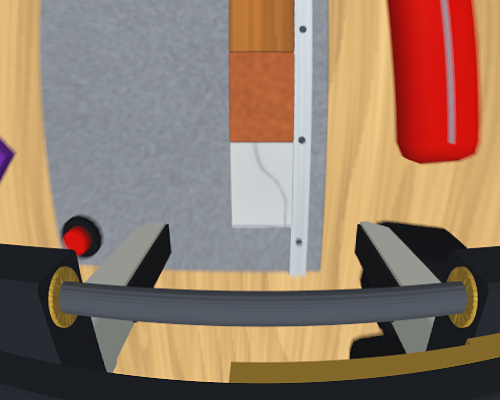

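The row is tight and flush: oak, terracotta (262,96) and marble (262,183) touch each other along the fence. Next is the knob, at (0.4607, 0.3285).

```bash
python3 -c "
from h import *
plan((.62,.03,.41,20,0),(.4607,.3285,.41,90,.3))"
```

```text
0 4 -4 -44 -0.06;0 8 -8 -88 -0.12;0 12 -12 -132 -0.18;0 16 -16 -176 -0.24;0 20 -19 -220 -0.30
0.3 37 -5 -0 -0.14;0.3 74 -11 -0 -0.27;0.3 112 -16 -0 -0.41;0.3 149 -21 -0 -0.54;0.3 186 -26 -0 -0.68
0.3 32 19 -0 -0.14;0.3 65 39 -0 -0.27;0.3 97 58 -0 -0.41;0.3 129 77 -0 -0.54
```

Emit:
arm_command --increments "0 4 -4 -44 -0.06;0 8 -8 -88 -0.12;0 12 -12 -132 -0.18;0 16 -16 -176 -0.24;0 20 -19 -220 -0.30"

```text
t: 32.35
tool_pos: [0.6158, 0.0307, 0.4028]
orientation: [-1.803, -2.572, 0.0]
force: [0.3, 0.8, -0.4]
opening: 0.0926
gripper_force: 0.0
```

Emit:
arm_command --increments "0.2 37 -5 0 -0.14;0.2 74 -11 0 -0.27;0.2 112 -16 0 -0.41;0.2 149 -21 0 -0.54;0.2 186 -26 0 -0.68"

```text
t: 32.85
tool_pos: [0.528, 0.198, 0.401]
orientation: [-0.838, -3.027, 0.0]
force: [0.4, 0.5, 0.2]
opening: 0.0743
gripper_force: 0.0
```

Emit:
arm_command --increments "0.2 32 19 0 -0.14;0.2 65 39 0 -0.27;0.2 97 58 0 -0.41;0.2 129 77 0 -0.54;0.2 129 77 0 -0.54"

```text
t: 33.35
tool_pos: [0.4562, 0.333, 0.4009]
orientation: [0.005, -3.14, -0.001]
force: [0.3, 0.0, 0.0]
opening: 0.0744
gripper_force: 0.0
```

```bash
python3 -c "
from h import *
s=st(); plan((.4607,.3285,.323,90,.3))
b,m=cam('wrist'); h=cv2.cvtColor(b,cv2.COLOR_BGR2HSV); uv=fproj(m,[[.4607,.3285,.33]])[0]; print(uv)
k=cv2.inRange(h,(5,150,190),(22,255,255)); z=np.zeros_like(k); u,v=uv.astype(int); z[v-60:v+60,u-60:u+60]=k[v-60:v+60,u-60:u+60]
c=max(cv2.findContours(z,0,1)[0],key=cv2.contourArea); M=cv2.moments(c); print(cv2.contourArea(c),fplane(m,[(M['m10']/M['m00'],M['m01']/M['m00'])],.33).round(4))"
```

```text
t 33.35 pos [0.4562 0.333  0.4009] x [-1.    -0.003  0.001] y [-0.003  1.     0.001] z [-0.001  0.001 -1.   ] open 0.0744 q [ 0.54  0.03  1.31  0.    1.8  -1.03] F [0.3 0.  0. ]
0.3 -2 -2 39 0.00;0.3 -4 -5 78 0.00
[316.63586331 274.75760155]
79.0 [[0.4525 0.3281 0.33  ]]
```

Emit:
arm_command --increments "0.2 -4 -5 40 0;0.2 -4 -5 78 0;1 -4 -5 78 0;1 -4 -5 78 0;1 -4 -5 78 0" --grip_force 25

```text
t: 33.9
tool_pos: [0.4635, 0.3244, 0.3261]
orientation: [0.011, 3.139, 0.002]
force: [-0.5, -0.4, -0.4]
opening: 0.0553
gripper_force: 0.0
```

Emit:
arm_command --increments "1 0 0 0 0;1 0 0 0 0;1 0 0 0 0;1 0 0 0 0;1 0 0 0 0"

```text
t: 34.4
tool_pos: [0.4626, 0.3246, 0.3241]
orientation: [0.009, 3.141, 0.001]
force: [-0.5, 1.6, 2.8]
opening: 0.0235
gripper_force: 25.0
```

```bash
cat >> arc.py <<'E'
def cplan(ph1,yd1,dphi=.1,c=1):
    s=st(); p=np.array(s['tool_pos']); th=yang(R.from_rotvec(s['orientation']).as_matrix())
    ph0=np.arctan2(P[0]-p[0],P[1]-p[1]); print('phi',ph0.round(3),'r',np.hypot(*(P-p[:2])).round(4))
    n=int(np.ceil(abs(ph1-ph0)/dphi)); pr=lambda f:np.array([-np.sin(f),-np.cos(f),0])*.205
    L=[(p+pr(ph0+(ph1-ph0)*i/n)-pr(ph0),th+(np.radians(yd1)-th)*i/n) for i in range(1,n+1)]
    for k in range(0,n,5):
        yx=np.array([np.cos(th),np.sin(th),0]); xx=np.cross(yx,[0,0,-1]); ch=L[k:k+5]
        print(';'.join(f'{c} {(q-p)@xx*1000:.0f} {(q-p)@yx*1000:.0f} 0 {-(t-th):.2f}' for q,t in ch)); p,th=ch[-1]
E
python3 -c "
from arc import *
cplan(.24,135)
m=0"
```

```text
t 34.4 pos [0.4626 0.3246 0.3241] x [-1.     0.006 -0.   ] y [0.006 1.    0.001] z [ 0.     0.001 -1.   ] open 0.0235 q [ 0.52  0.02  1.46  0.    1.66 -1.04] F [-0.5  1.6  2.8]
phi 1.808 r 0.2026
1 4 -20 0 -0.05;1 5 -40 0 -0.10;1 5 -60 0 -0.15;1 3 -80 0 -0.20;1 -1 -99 0 -0.25
1 -1 -20 0 -0.05;1 -4 -40 0 -0.10;1 -9 -59 0 -0.15;1 -16 -78 0 -0.20;1 -25 -96 0 -0.25
1 -6 -19 0 -0.05;1 -14 -38 0 -0.10;1 -23 -55 0 -0.15;1 -35 -72 0 -0.20;1 -48 -87 0 -0.25
1 -10 -17 0 -0.05
```

Emit:
arm_command --increments "1 4 -20 0 -0.05;1 5 -40 0 -0.10;1 5 -60 0 -0.15;1 3 -80 0 -0.20;1 -1 -99 0 -0.25"

```text
t: 34.9
tool_pos: [0.4618, 0.2253, 0.3242]
orientation: [0.388, -3.116, -0.002]
force: [-3.6, 1.8, 3.4]
opening: 0.0235
gripper_force: 25.0
```

Emit:
arm_command --increments "1 -1 -20 0 -0.05;1 -4 -40 0 -0.10;1 -9 -59 0 -0.15;1 -16 -78 0 -0.20;1 -25 -96 0 -0.25"

```text
t: 35.4
tool_pos: [0.5104, 0.1378, 0.3243]
orientation: [-0.773, 3.045, 0.001]
force: [-3.0, 1.4, 4.4]
opening: 0.0232
gripper_force: 25.0
```

```bash
python3 -c "
from arc import *
cplan(.24,135)
b,m=cam('wrist'); s=robot.read_state(); p=s['tool_pos']; print(fproj(m,np.r_[p[:2],.33]))
h=cv2.cvtColor(b,cv2.COLOR_BGR2HSV); k=cv2.inRange(h,(5,150,190),(22,255,255)); z=np.zeros_like(k); z[290:400,285:365]=k[290:400,285:365]; ys,xs=np.nonzero(z); print(xs.mean(),ys.min(),ys.max())"
```

```text
t 35.4 pos [0.5104 0.1378 0.3243] x [-0.879 -0.477 -0.   ] y [-0.477  0.879  0.   ] z [-0.  0. -1.] open 0.0232 q [ 0.17 -0.08  1.56  0.    1.67 -1.9 ] F [-3.   1.4  4.4]
phi 0.82 r 0.2039
1 -6 -19 0 -0.05;1 -14 -37 0 -0.10;1 -23 -55 0 -0.14;1 -34 -71 0 -0.19;1 -47 -86 0 -0.24
1 -10 -17 0 -0.05
[[319.76686037 329.91989684]]
322.56666666666666 298 346
```

Emit:
arm_command --increments "1 -6 -19 0 -0.05;1 -14 -37 0 -0.10;1 -23 -55 0 -0.14;1 -34 -71 0 -0.19;1 -47 -86 0 -0.24"

```text
t: 35.95
tool_pos: [0.593, 0.0845, 0.3244]
orientation: [-1.131, 2.931, 0.0]
force: [-3.8, 0.2, 6.7]
opening: 0.0234
gripper_force: 25.0
```

Emit:
arm_command --increments "1 -10 -17 0 -0.05;1 -10 -17 0 -0.05"

```text
t: 36.15
tool_pos: [0.6135, 0.0783, 0.3243]
orientation: [-1.201, 2.901, -0.001]
force: [1.4, -0.4, 4.6]
opening: 0.0235
gripper_force: 25.0
```

```bash
python3 -c "
from arc import *
cplan(.05,138,.03)"
```

```text
t 36.15 pos [0.6135 0.0783 0.3243] x [-0.707 -0.707 -0.002] y [-0.707  0.707 -0.002] z [ 0.002  0.    -1.   ] open 0.0235 q [ 0.04  0.16  1.31 -0.    1.67 -2.31] F [ 1.4 -0.4  4.6]
phi 0.228 r 0.204
1 -3 -5 0 -0.01;1 -7 -10 0 -0.02;1 -10 -15 0 -0.03;1 -14 -20 0 -0.04;1 -18 -24 0 -0.04
1 -4 -5 0 -0.01
```

Now I creep to the stop.

Emit:
arm_command --increments "1 -3 -5 0 0;1 -7 -10 0 0;1 -7 -10 0 0"

```text
t: 36.45
tool_pos: [0.6241, 0.0765, 0.3244]
orientation: [-1.2, 2.903, -0.001]
force: [0.5, -1.0, 3.7]
opening: 0.0234
gripper_force: 25.0
```

Emit:
arm_command --increments "1 -3 -5 0 0;1 -3 -5 0 0;1 -3 -5 0 0"

```text
t: 36.75
tool_pos: [0.6251, 0.077, 0.324]
orientation: [1.2, -2.895, -0.008]
force: [-26.4, 4.7, 13.3]
opening: 0.0231
gripper_force: 25.0
```

Emit:
arm_command --increments "1 -2 -3 0 0;1 -3 -4 0 0;1 -3 -4 0 0"

```text
t: 37.05
tool_pos: [0.6264, 0.078, 0.3236]
orientation: [1.2, -2.887, -0.016]
force: [-46.2, 9.7, 18.8]
opening: 0.0235
gripper_force: 25.0
```

Emit:
arm_command --increments "1 3 4 0 0;1 3 4 0 0;0.3 3 4 0 0;0.3 3 4 0 0;0.3 3 4 0 0"

```text
t: 37.55
tool_pos: [0.6291, 0.0753, 0.3232]
orientation: [1.2, -2.903, 0.0]
force: [1.1, -0.6, 0.6]
opening: 0.0429
gripper_force: 0.0
```

Emit:
arm_command --increments "0.3 0 0 0 0;0.3 0 0 0 0;0.3 0 0 -40 0;0.3 0 0 -85 0;0.3 0 0 -90 0"

```text
t: 38.05
tool_pos: [0.6304, 0.0753, 0.421]
orientation: [-1.196, 2.895, -0.006]
force: [0.5, 0.3, 1.8]
opening: 0.0653
gripper_force: 0.0
```

```bash
python3 - <<'E'
from h import *
st(); plan((.4665,-.058,.40,60,1),(.4665,-.058,.10,40,1))
a,ma=cam('top'); b,mb=cam('scene')
def red(im,m):
    uv=proj(m,[[.4665,-.058,.03]])[0].astype(int); h=cv2.cvtColor(im,cv2.COLOR_BGR2HSV); k=cv2.inRange(h,(0,150,50),(6,255,255))|cv2.inRange(h,(172,150,50),(180,255,255))
    z=np.zeros_like(k); u,v=uv; z[v-15:v+15,u-15:u+15]=k[v-15:v+15,u-15:u+15]; M=cv2.moments(z,True); return (M['m10']/M['m00'],M['m01']/M['m00']) if M['m00'] else None
r,q=red(a,ma),red(b,mb); print(r,q)
if r and q: print(tri(ma,r,mb,q).round(4))
w,m=cam('wrist'); np.savez('w7.npz',b=w,**m)
h=cv2.cvtColor(a,cv2.COLOR_BGR2HSV); uv=proj(ma,[[.627,.0745,.33]])[0].astype(int); k=cv2.inRange(h,(5,150,80),(22,255,255)); z=np.zeros_like(k); u,v=uv; z[v-15:v+15,u-15:u+15]=k[v-15:v+15,u-15:u+15]; M=cv2.moments(z,True); print(M['m00'], M['m00'] and pix2plane(ma,(M['m10']/M['m00'],M['m01']/M['m00']),.325))
E
```

```text
t 38.05 pos [0.6304 0.0753 0.421 ] x [-0.708 -0.706 -0.007] y [-0.706  0.708 -0.007] z [ 0.01  0.   -1.  ] open 0.0653 q [ 0.04  0.22  1.07 -0.    1.84 -2.32] F [0.5 0.3 1.8]
1 21 2 2 0.13;1 42 4 4 0.26;1 63 6 6 0.39;1 84 9 8 0.52;1 105 11 11 0.65
1 18 -11 2 0.13;1 36 -22 4 0.26;1 54 -33 6 0.39;1 72 -44 8 0.52;1 90 -55 11 0.65
1 0 0 43 0.05;1 0 0 86 0.10;1 0 0 129 0.15;1 0 0 171 0.20;1 0 0 214 0.25
1 0 0 43 0.05;1 0 0 86 0.10
(352.6, 268.425) (295.78333333333336, 248.43333333333334)
[ 0.4652 -0.0565  0.0325]
35.0 [[0.61920298 0.07239804 0.325     ]]
```

Emit:
arm_command --increments "1 21 2 2 0.13;1 42 4 4 0.26;1 63 6 6 0.39;1 84 9 8 0.52;1 105 11 11 0.65"

```text
t: 38.7
tool_pos: [0.5457, 0.0086, 0.4]
orientation: [0.202, -3.132, -0.001]
force: [-0.7, -0.1, 0.2]
opening: 0.0297
gripper_force: 0.0
```

Emit:
arm_command --increments "1 18 -11 2 0.13;1 36 -22 4 0.26;1 54 -33 6 0.39;1 72 -44 8 0.52;1 90 -55 11 0.65"

```text
t: 39.2
tool_pos: [0.4639, -0.0579, 0.3892]
orientation: [-0.809, -3.032, 0.0]
force: [0.2, -0.5, 0.1]
opening: 0.0006
gripper_force: 0.0
```

Emit:
arm_command --increments "1 0 0 43 0.05;1 0 0 86 0.10;1 0 0 129 0.15;1 0 0 171 0.20;1 0 0 214 0.25"

```text
t: 39.7
tool_pos: [0.4635, -0.0572, 0.1738]
orientation: [-1.176, -2.91, 0.001]
force: [1.1, -0.3, -0.6]
opening: 0.0004
gripper_force: 0.0
```

Emit:
arm_command --increments "1 0 0 43 0.05;1 0 0 76 0.10;1 0 0 76 0.1;1 0 0 76 0.1"

```text
t: 40.1
tool_pos: [0.4638, -0.0572, 0.1007]
orientation: [-1.314, -2.85, 0.001]
force: [1.1, 0.4, 0.4]
opening: 0.0005
gripper_force: 0.0
```

```bash
python3 - <<'E'
from h import *
s=st(); w,m=cam('wrist'); h=cv2.cvtColor(w,cv2.COLOR_BGR2HSV)
k=cv2.inRange(h,(0,150,50),(6,255,255))|cv2.inRange(h,(172,150,50),(180,255,255))
u,v=fproj(m,[[.4655,-.057,.032]])[0].astype(int); print(u,v); z=np.zeros_like(k); z[v-70:v+70,u-70:u+70]=k[v-70:v+70,u-70:u+70]
for c in cv2.findContours(z,0,1)[0]:
    if cv2.contourArea(c)>100: M=cv2.moments(c); print(cv2.contourArea(c),fplane(m,[(M['m10']/M['m00'],M['m01']/M['m00'])],.031).round(4), cv2.boundingRect(c))
a,ma=cam('top')
h=cv2.cvtColor(a,cv2.COLOR_BGR2HSV); uv=proj(ma,[[.627,.0745,.33]])[0].astype(int); k=cv2.inRange(h,(5,150,80),(22,255,255)); z=np.zeros_like(k); u,v=uv; z[v-15:v+15,u-15:u+15]=k[v-15:v+15,u-15:u+15]; M=cv2.moments(z,True); print(M['m00'], M['m00'] and pix2plane(ma,(M['m10']/M['m00'],M['m01']/M['m00']),.325))
for z in(.035,): print(fproj(m,np.r_[s['tool_pos'][:2],z]))
plan((.4655,-.057,.08,None,1))
E
```

```text
t 40.1 pos [ 0.4638 -0.0572  0.1007] x [-0.649  0.761  0.003] y [ 0.761  0.649 -0.002] z [-0.003  0.001 -1.   ] open 0.0005 q [-0.23 -0.11  2.   -0.    1.26 -0.94] F [1.1 0.4 0.4]
323 269
1176.5 [[ 0.4657 -0.0557  0.031 ]] (303, 250, 44, 45)
77.0 [[0.62106712 0.07386798 0.325     ]]
[[320.89053335 269.9825514 ]]
1 1 -0 23 -0.00
```

Emit:
arm_command --increments "1 1 2 20 0;1 1 2 38 0;1 1 2 42 0;1 1 2 42 0"

```text
t: 40.6
tool_pos: [0.4667, -0.0556, 0.0609]
orientation: [1.317, 2.851, 0.0]
force: [-1.7, 0.5, 3.0]
opening: 0.0009
gripper_force: 1.0
```

Emit:
arm_command --increments "1 0 0 3 0;1 0 0 5 0;1 0 0 5 0"

```text
t: 40.9
tool_pos: [0.4673, -0.0557, 0.0562]
orientation: [1.317, 2.85, 0.001]
force: [-0.8, 0.8, 7.7]
opening: 0.0004
gripper_force: 3.6
```

Emit:
arm_command --increments "1 0 0 2 0;1 0 0 4 0;1 0 0 4 0"

```text
t: 41.2
tool_pos: [0.4677, -0.0558, 0.0555]
orientation: [1.316, 2.85, 0.0]
force: [-19.6, 3.3, 45.5]
opening: 0.0005
gripper_force: 22.7
```

The button bottomed out (45 N). Now I lift and go back to the knob.

Emit:
arm_command --increments "1 0 0 -30 0;1 0 0 -75 0;1 0 0 -120 0;1 0 0 -165 0;1 0 0 -210 0"

```text
t: 41.7
tool_pos: [0.4659, -0.0555, 0.263]
orientation: [1.317, 2.851, 0.0]
force: [0.3, 0.2, 0.1]
opening: 0.0008
gripper_force: 0.0
```

Emit:
arm_command --increments "0.5 0 0 -45 -0.1;0.5 0 0 -90 -0.2;0.2 0 0 -135 -0.3;0.2 0 0 -143 -0.4;0.2 0 0 -143 -0.4"

```text
t: 42.2
tool_pos: [0.4669, -0.0557, 0.4066]
orientation: [0.721, 3.052, -0.0]
force: [-0.3, -0.2, 0.9]
opening: 0.0359
gripper_force: 0.0
```

```bash
python3 - <<'E'
from h import *
s=st(); plan((.626,.0747,.40,133,.2))
E
```

```text
t 42.2 pos [ 0.4669 -0.0557  0.4066] x [-0.894  0.448 -0.005] y [0.448 0.894 0.001] z [ 0.005 -0.001 -1.   ] open 0.0359 q [-0.23 -0.23  1.55 -0.    1.82 -1.33] F [-0.3 -0.2  0.9]
0.2 -9 21 1 -0.13;0.2 -19 42 1 -0.27;0.2 -28 63 2 -0.40;0.2 -37 83 3 -0.54;0.2 -47 104 4 -0.67
0.2 -20 10 1 -0.13;0.2 -41 21 1 -0.27;0.2 -61 31 2 -0.40;0.2 -81 42 3 -0.54
```

Emit:
arm_command --increments "0.2 -9 21 1 -0.13;0.2 -19 42 1 -0.27;0.2 -28 63 2 -0.40;0.2 -37 83 3 -0.54;0.2 -47 104 4 -0.67"

```text
t: 42.7
tool_pos: [0.5549, 0.017, 0.3976]
orientation: [0.324, -3.122, -0.001]
force: [-0.4, -0.3, -0.7]
opening: 0.0731
gripper_force: 0.0
```

Emit:
arm_command --increments "0.2 -20 10 1 -0.13;0.2 -41 21 1 -0.27;0.2 -61 31 2 -0.40;0.2 -81 42 3 -0.54;0.2 -81 42 3 -0.54"

```text
t: 43.2
tool_pos: [0.626, 0.0755, 0.3931]
orientation: [1.144, -2.922, -0.003]
force: [-0.2, 0.2, 0.1]
opening: 0.0745
gripper_force: 0.0
```

```bash
python3 - <<'E'
from h import *
s=st(); plan((.626,.0747,.323,133,.2)); b,m=cam('wrist'); h=cv2.cvtColor(b,cv2.COLOR_BGR2HSV)
k=cv2.inRange(h,(5,150,60),(22,255,255)); u,v=fproj(m,[[.626,.0747,.33]])[0].astype(int); z=np.zeros_like(k); z[v-50:v+50,u-50:u+50]=k[v-50:v+50,u-50:u+50]
c=max(cv2.findContours(z,0,1)[0],key=cv2.contourArea); x0,y0,w,hh=cv2.boundingRect(c); print((u,v),(x0,y0,w,hh), fplane(m,[(x0+w/2,y0+hh-w/2)],.33))
E
```

```text
t 43.2 pos [0.626  0.0755 0.3931] x [-0.734 -0.679  0.003] y [-0.679  0.734  0.003] z [-0.004  0.    -1.   ] open 0.0745 q [ 0.04  0.21  1.13  0.    1.81 -2.28] F [-0.2  0.2  0.1]
0.2 0 -0 35 -0.00;0.2 1 -1 70 -0.00
(np.int64(319), np.int64(273)) (306, 234, 39, 51) [[0.62002502 0.07380911 0.33      ]]
```

```bash
python3 - <<'E'
from h import *
def est(b,m,g):
    h=cv2.cvtColor(b,cv2.COLOR_BGR2HSV); k=cv2.inRange(h,(5,150,60),(22,255,255)); u,v=fproj(m,[g])[0].astype(int); z=np.zeros_like(k); z[v-50:v+50,u-50:u+50]=k[v-50:v+50,u-50:u+50]
    c=max(cv2.findContours(z,0,1)[0],key=cv2.contourArea); x0,y0,w,hh=cv2.boundingRect(c); return fplane(m,[(x0+w/2,y0+hh-w/2)],.33)[0]
P=np.array([.6595,.277]); ph=lambda p:np.arctan2(P[0]-p[0],P[1]-p[1])
d=dict(np.load('w4.npz')); p1=est(d['b'],d,[.4607,.3285,.33])
b,m=cam('wrist'); p2=est(b,m,[.626,.0747,.33])
d7=dict(np.load('w7.npz')); p3=est(d7['b'],d7,[.626,.0747,.33])
for p in(p1,p2,p3): print(p.round(4),ph(p).round(3),np.hypot(*(P-p[:2])).round(4))
cv2.imwrite('pics/w8.png',b[180:340,200:440])
E
```

```text
[0.4571 0.3312 0.33  ] 1.832 0.2095
[0.6205 0.0747 0.33  ] 0.19 0.2061
[0.619 0.074 0.33 ] 0.197 0.207
```

View pics/w8.png

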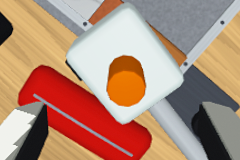

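The knob (126,88 in the crop) is centred between the fingers; the angle difference of 1.64 rad between the parks matches the stops. Now I grip and swing clear.

Emit:
arm_command --increments "0.2 3 2 35 0;0.2 3 2 70 0;1 3 2 70 0;1 3 2 70 0;1 3 2 70 0"

```text
t: 43.8
tool_pos: [0.6225, 0.073, 0.3295]
orientation: [-1.139, 2.925, -0.002]
force: [0.1, -0.4, 0.7]
opening: 0.0553
gripper_force: 0.0
```

Emit:
arm_command --increments "1 0 0 0 0;1 0 0 0 0;1 0 0 0 0;1 0 0 0 0;1 0 0 0 0"

```text
t: 44.3
tool_pos: [0.6217, 0.074, 0.3272]
orientation: [-1.143, 2.926, 0.001]
force: [-3.2, 3.1, 3.6]
opening: 0.0233
gripper_force: 25.0
```

```bash
python3 -c "
from arc import *
cplan(1.78,90)"
```

```text
t 44.3 pos [0.6217 0.074  0.3272] x [-0.735 -0.678 -0.   ] y [-0.678  0.735  0.001] z [-0.     0.001 -1.   ] open 0.0233 q [ 0.04  0.18  1.28  0.    1.68 -2.28] F [-3.2  3.1  3.6]
phi 0.184 r 0.2065
1 11 17 0 0.05;1 21 35 0 0.09;1 29 54 0 0.14;1 35 73 0 0.19;1 39 93 0 0.23
1 7 19 0 0.05;1 11 39 0 0.09;1 14 60 0 0.14;1 14 80 0 0.19;1 13 100 0 0.23
1 1 20 0 0.05;1 0 41 0 0.09;1 -2 61 0 0.14;1 -7 81 0 0.19;1 -14 100 0 0.23
1 -4 20 0 0.05
```

Emit:
arm_command --increments "1 11 17 0 0.05;1 21 35 0 0.09;1 29 54 0 0.14;1 35 73 0 0.19;1 39 93 0 0.23"

```text
t: 44.8
tool_pos: [0.5295, 0.1129, 0.327]
orientation: [0.791, -3.039, 0.007]
force: [-3.8, -10.9, 4.7]
opening: 0.0233
gripper_force: 25.0
```

Emit:
arm_command --increments "1 7 19 0 0.05;1 11 39 0 0.09;1 14 60 0 0.14;1 14 80 0 0.19;1 13 100 0 0.23"

```text
t: 45.3
tool_pos: [0.4685, 0.1952, 0.3269]
orientation: [0.439, -3.109, 0.004]
force: [-3.4, -3.9, 1.2]
opening: 0.0235
gripper_force: 25.0
```

Emit:
arm_command --increments "1 1 20 0 0.05;1 0 41 0 0.09;1 -2 61 0 0.14;1 -7 81 0 0.19;1 -14 100 0 0.23"

```text
t: 45.8
tool_pos: [0.4545, 0.2963, 0.3267]
orientation: [0.081, -3.14, 0.002]
force: [-2.5, -3.3, 1.9]
opening: 0.0235
gripper_force: 25.0
```

Emit:
arm_command --increments "1 -4 15 0 0.03;1 -5 20 0 0.05;1 -5 20 0 0.05"

```text
t: 46.1
tool_pos: [0.4583, 0.3171, 0.3267]
orientation: [0.008, -3.14, -0.001]
force: [-5.6, 0.4, 2.6]
opening: 0.0236
gripper_force: 25.0
```

Emit:
arm_command --increments "1 -2 5 0 0;1 -3 10 0 0;1 -3 10 0 0"

```text
t: 46.4
tool_pos: [0.4611, 0.3267, 0.3267]
orientation: [0.008, -3.14, -0.001]
force: [-7.0, 1.4, 2.9]
opening: 0.0239
gripper_force: 25.0
```

```bash
python3 -c "
from arc import *
cplan(1.8,90)"
```

```text
t 46.4 pos [0.4611 0.3267 0.3267] x [-1.    -0.005  0.002] y [-0.005  1.     0.   ] z [-0.002  0.    -1.   ] open 0.0239 q [ 0.52  0.02  1.46  0.    1.67 -1.05] F [-7.   1.4  2.9]
phi 1.816 r 0.2045
1 1 -3 0 0.01
```

Emit:
arm_command --increments "1 -1 3 0 0;1 -1 3 0 0;0.3 0 0 0 0;0.3 0 0 0 0;0.3 0 0 0 0"

```text
t: 46.9
tool_pos: [0.4623, 0.3258, 0.3266]
orientation: [-0.006, 3.141, -0.0]
force: [-0.4, -0.0, 0.2]
opening: 0.0428
gripper_force: 0.0
```

Emit:
arm_command --increments "0.3 0 0 0 0;0.3 0 0 0 0;0.3 0 0 -40 0;0.2 0 0 -80 0;0.2 0 0 -80 0"

```text
t: 47.4
tool_pos: [0.4634, 0.3269, 0.4136]
orientation: [-0.007, 3.133, 0.008]
force: [0.6, 0.2, 1.2]
opening: 0.0733
gripper_force: 0.0
```

```bash
python3 - <<'E'
from h import *
s=st(); x,y=S(-.025,-.175); print(x,y); plan((.55,.20,.38,60,0),(x,y,.30,2.6,0),(x,y,.12,2.6,0))
E
```

```text
t 47.4 pos [0.4634 0.3269 0.4136] x [-1.    -0.004 -0.009] y [-0.004  1.     0.005] z [ 0.009  0.005 -1.   ] open 0.0733 q [ 0.52  0.03  1.29 -0.    1.81 -1.05] F [0.6 0.2 1.2]
0.6353976506853944 0.005052537250686051
0 -22 -32 8 0.13;0 -43 -64 17 0.26;0 -65 -95 25 0.40;0 -86 -127 34 0.53;0 -97 -152 44 0.65
0 -23 -13 10 0.13;0 -46 -26 20 0.25;0 -70 -39 30 0.38;0 -93 -52 40 0.50;0 -116 -65 50 0.63
0 -26 3 10 0.13;0 -53 6 20 0.25;0 -53 6 65 0.25;0 -53 6 110 0.25;0 -53 6 155 0.25
0 0 0 45 -0.00
```

Emit:
arm_command --increments "0 -22 -32 8 0.13;0 -43 -64 17 0.26;0 -65 -95 25 0.40;0 -86 -127 34 0.53;0 -97 -152 44 0.65"

```text
t: 47.9
tool_pos: [0.5609, 0.1725, 0.3618]
orientation: [1.006, 2.976, -0.001]
force: [-0.1, 0.1, -0.2]
opening: 0.0928
gripper_force: 0.0
```

Emit:
arm_command --increments "0 -23 -13 10 0.13;0 -46 -26 20 0.25;0 -70 -39 30 0.38;0 -93 -52 40 0.50;0 -116 -65 50 0.63"

```text
t: 48.4
tool_pos: [0.6136, 0.0517, 0.3119]
orientation: [-1.877, -2.519, 0.0]
force: [0.3, 1.1, 0.1]
opening: 0.0929
gripper_force: 0.0
```

Emit:
arm_command --increments "0 -26 3 10 0.13;0 -53 6 20 0.25;0 -53 6 65 0.25;0 -53 6 110 0.25;0 -53 6 155 0.25"

```text
t: 48.9
tool_pos: [0.6344, 0.0034, 0.156]
orientation: [2.171, 2.27, 0.001]
force: [0.5, -1.1, -0.0]
opening: 0.0931
gripper_force: 0.0
```

Emit:
arm_command --increments "0 0 0 30 0;0 0 0 30 0;0 0 0 30 0"

```text
t: 49.2
tool_pos: [0.6342, 0.0039, 0.1278]
orientation: [-2.17, -2.27, 0.001]
force: [0.5, 0.8, 1.1]
opening: 0.093
gripper_force: 0.0
```

```bash
python3 - <<'E'
from h import *
s=st(); x,y=S(-.025,-.175); plan((x,y,.0525,2.6,0)); wfind(.035)
a,ma=cam('top'); print([o[:4] for o in find(a,ma,.035)])
b,m=cam('wrist'); h=cv2.cvtColor(b,cv2.COLOR_BGR2HSV)
for q in (-.035,-.105,-.175):
    u,v=fproj(m,[np.r_[S(-.025,q),.035]])[0].astype(int); print(q,(u,v),h[v,u] if 0<=v<480 and 0<=u<640 else '')
E
```

```text
t 49.2 pos [0.6342 0.0039 0.1278] x [-0.045  0.999  0.   ] y [ 0.999  0.045 -0.001] z [-0.001  0.    -1.   ] open 0.093 q [-0.07  0.3   1.51 -0.    1.33 -0.12] F [0.5 0.8 1.1]
0 1 1 38 -0.00;0 1 1 75 -0.00
wrist marble [372.2 182. ] [42.3 70.7] 10.6 stand [-280.    13.6] (480, 640, 3)
[]
-0.035 (np.int64(321), np.int64(41)) [ 14 177 173]
-0.105 (np.int64(321), np.int64(149)) [ 10 172 179]
-0.175 (np.int64(321), np.int64(255)) [101  10 206]
```

Samples are in place. I pick the marble.

Emit:
arm_command --increments "0 1 1 40 0;0 1 1 65 0;0 1 1 74 0;0.4 1 1 74 0;0.4 1 1 74 0"

```text
t: 49.85
tool_pos: [0.6368, 0.0048, 0.056]
orientation: [2.169, 2.269, 0.003]
force: [-0.2, -0.8, -0.8]
opening: 0.0818
gripper_force: 0.0
```

Emit:
arm_command --increments "1 0 0 0 0;1 0 0 0 0;1 0 0 0 0;1 0 0 0 0;1 0 0 0 0"

```text
t: 50.35
tool_pos: [0.6356, 0.0049, 0.0542]
orientation: [2.171, 2.27, 0.001]
force: [-0.6, -0.1, 3.2]
opening: 0.0496
gripper_force: 25.0
```

```bash
python3 - <<'E'
from h import *
s=st(); p=s['tool_pos']; plan((p[0],p[1],p[2]+.085,2.6,1),(.6227,-.3343,p[2]+.085,-6.1,1))
E
```

```text
t 50.35 pos [0.6356 0.0049 0.0542] x [-0.045  0.999 -0.   ] y [0.999 0.045 0.001] z [ 0.001 -0.    -1.   ] open 0.0496 q [-0.07  0.38  1.55 -0.    1.21 -0.12] F [-0.6 -0.1  3.2]
1 0 0 -42 -0.00;1 0 0 -85 -0.00;1 -42 -4 -85 0.02;1 -85 -7 -85 0.04;1 -127 -11 -85 0.06
1 -42 -1 -0 0.02;1 -85 -2 -0 0.04;1 -127 -3 -0 0.06;1 -170 -5 -0 0.08;1 -212 -6 -0 0.09
```

Emit:
arm_command --increments "1 0 0 -42 0;1 0 0 -85 0;1 -42 -4 -85 0.02;1 -85 -7 -85 0.04;1 -127 -11 -85 0.06" --grip_force 35

```text
t: 50.85
tool_pos: [0.6299, -0.1235, 0.1388]
orientation: [2.237, 2.205, 0.0]
force: [1.1, -0.7, -1.9]
opening: 0.0492
gripper_force: 35.0
```

Emit:
arm_command --increments "1 -42 -1 0 0.02;1 -85 -2 0 0.04;1 -127 -3 0 0.06;1 -170 -5 0 0.08;1 -212 -6 0 0.09"

```text
t: 51.35
tool_pos: [0.6201, -0.3359, 0.138]
orientation: [-2.335, -2.1, 0.0]
force: [1.6, 0.0, -1.6]
opening: 0.0493
gripper_force: 35.0
```

Emit:
arm_command --increments "1 0 0 0 0;1 0 0 30 0;1 0 0 60 0;1 0 0 85 0;1 0 0 90 0"

```text
t: 51.85
tool_pos: [0.6183, -0.3322, 0.044]
orientation: [-2.329, -2.097, 0.003]
force: [-0.3, 0.4, -1.0]
opening: 0.0495
gripper_force: 35.0
```

```bash
python3 - <<'E'
from h import *
s=st()
E
```

```text
t 51.85 pos [ 0.6183 -0.3322  0.044 ] x [0.105 0.995 0.003] y [ 0.995 -0.105 -0.007] z [-0.006  0.004 -1.   ] open 0.0495 q [-0.57  0.56  1.33  0.    1.26 -0.46] F [-0.3  0.4 -1. ]
```

Emit:
arm_command --increments "1 0 0 2 0;1 0 0 4 0;1 0 0 4 0"

```text
t: 52.15
tool_pos: [0.6218, -0.3347, 0.0462]
orientation: [2.333, 2.101, 0.001]
force: [-0.1, 0.4, -1.4]
opening: 0.0495
gripper_force: 35.0
```

Emit:
arm_command --increments "0.35 0 0 0 0;0.35 0 0 0 0;0.35 0 0 0 0;0.35 0 0 0 0"

```text
t: 52.55
tool_pos: [0.6211, -0.3345, 0.0451]
orientation: [2.334, 2.101, 0.0]
force: [-0.9, -0.3, 0.2]
opening: 0.0603
gripper_force: 0.0
```

Emit:
arm_command --increments "0.35 0 0 -40 0;0.2 0 0 -85 0;0 0 0 -110 0;0 0 0 -110 0"

```text
t: 52.95
tool_pos: [0.6237, -0.3361, 0.1616]
orientation: [2.328, 2.095, 0.004]
force: [0.4, 0.8, 0.4]
opening: 0.0797
gripper_force: 0.0
```

```bash
python3 - <<'E'
from h import *
s=st(); wfind(.025); x,y=S(-.025,-.105); plan((x,y,.15,2.6,0),(x,y,.12,2.6,0))
a,ma=cam('top'); print([o[:4] for o in find(a,ma,.025)],[o[:4] for o in find(a,ma,.035)])
E
```

```text
t 52.95 pos [ 0.6237 -0.3361  0.1616] x [ 0.105  0.994 -0.004] y [ 0.994 -0.105  0.009] z [ 0.008 -0.005 -1.   ] open 0.0797 q [-0.57  0.46  1.25 -0.    1.43 -0.46] F [0.4 0.8 0.4]
wrist marble [ 619.5 -330.5] [69.7 48.6] 84.0 stand [ -56.  -509.5] (480, 640, 3)
0 41 -3 1 -0.02;0 82 -7 2 -0.03;0 123 -10 2 -0.05;0 164 -13 3 -0.06;0 205 -17 4 -0.08
0 41 -0 1 -0.02;0 82 -0 2 -0.03;0 123 -1 2 -0.05;0 164 -1 3 -0.06;0 205 -1 4 -0.08
0 0 0 30 -0.00
[('brown', array([631.9,  68.9]), array([44.5, 66.3]), 91.7), ('brown', array([629.7, 144.8]), array([44.5, 63.6]), 91.7)] [('brown', array([630.6,  68.7]), array([44.2, 65.9]), 91.7), ('brown', array([628.4, 144.1]), array([44.2, 63.2]), 91.7)]
```

Emit:
arm_command --increments "0 41 -3 1 -0.02;0 82 -7 2 -0.03;0 123 -10 2 -0.05;0 164 -13 3 -0.06;0 205 -17 4 -0.08"

```text
t: 53.55
tool_pos: [0.624, -0.1267, 0.148]
orientation: [-2.246, -2.191, 0.003]
force: [1.0, -0.4, 1.3]
opening: 0.0932
gripper_force: 0.0
```

Emit:
arm_command --increments "0 41 0 1 -0.02;0 82 0 2 -0.03;0 123 -1 2 -0.05;0 162 -1 3 -0.06;0 201 -1 24 -0.08"

```text
t: 54.05
tool_pos: [0.6301, 0.074, 0.1274]
orientation: [2.158, 2.281, 0.003]
force: [0.6, 0.7, 0.5]
opening: 0.0929
gripper_force: 0.0
```

Emit:
arm_command --increments "0 0 0 10 0;0 0 0 10 0;0 0 0 10 0"

```text
t: 54.35
tool_pos: [0.6285, 0.0714, 0.1152]
orientation: [-2.159, -2.28, 0.004]
force: [0.3, 0.2, 0.6]
opening: 0.0932
gripper_force: 0.0
```

```bash
python3 - <<'E'
from h import *
s=st(); wfind(.035); x,y=S(-.025,-.105); print(x,y); plan((x,y,.054,2.6,0))
E
```

```text
t 54.35 pos [0.6285 0.0714 0.1152] x [-0.054  0.999 -0.   ] y [ 0.999  0.054 -0.003] z [-0.003 -0.001 -1.   ] open 0.0932 q [ 0.03  0.31  1.52 -0.    1.31 -0.02] F [0.3 0.2 0.6]
wrist brown [632.   70.8] [49.7 72.7] 1.7 stand [ -25.5 -109.2] (480, 640, 3)
wrist brown [629.2 145.1] [49.5 69.8] 2.0 stand [-24.9 -34.8] (480, 640, 3)
0.6322487137027583 0.07498167421003502
0 2 2 31 0.00;0 4 3 62 0.01
```

Terracotta is at (632,71). Grip and carry it to the tray.

Emit:
arm_command --increments "0 0 3 30 0;0 0 3 55 0;0 0 3 61 0;0.4 0 3 61 0;0.4 0 3 61 0"

```text
t: 54.9
tool_pos: [0.6335, 0.0719, 0.0573]
orientation: [2.16, 2.28, 0.002]
force: [0.8, -0.3, -0.2]
opening: 0.0815
gripper_force: 0.0
```

Emit:
arm_command --increments "1 0 0 0 0;1 0 0 0 0;1 0 0 0 0;1 0 0 0 0;1 0 0 0 0"

```text
t: 55.4
tool_pos: [0.6324, 0.0725, 0.0562]
orientation: [2.159, 2.282, -0.0]
force: [-3.2, -1.0, 5.3]
opening: 0.0492
gripper_force: 35.0
```

```bash
python3 - <<'E'
from h import *
s=st(); p=s['tool_pos']; plan((p[0],p[1],p[2]+.085,2.6,1),(.621,-.3335,p[2]+.085,-6.1,1))
E
```

```text
t 55.4 pos [0.6324 0.0725 0.0562] x [-0.055  0.998 -0.   ] y [ 0.998  0.055 -0.   ] z [-0. -0. -1.] open 0.0492 q [ 0.03  0.38  1.55 -0.    1.21 -0.02] F [-3.2 -1.   5.3]
1 0 0 -42 0.00;1 0 0 -85 0.01;1 -40 -3 -85 0.02;1 -81 -7 -85 0.04;1 -121 -10 -85 0.06
1 -41 -1 -0 0.02;1 -81 -2 -0 0.03;1 -122 -3 -0 0.05;1 -162 -5 -0 0.06;1 -203 -6 -0 0.08
1 -41 2 -0 0.02;1 -81 4 -0 0.03
```

Emit:
arm_command --increments "1 0 0 -42 0;1 0 0 -85 0.01;1 -40 -3 -85 0.02;1 -81 -7 -85 0.04;1 -121 -10 -85 0.06"

```text
t: 55.9
tool_pos: [0.6291, -0.0498, 0.1409]
orientation: [2.226, 2.216, 0.001]
force: [0.2, 0.5, -1.4]
opening: 0.0491
gripper_force: 35.0
```

Emit:
arm_command --increments "1 -41 -1 0 0.02;1 -81 -2 0 0.03;1 -122 -3 0 0.05;1 -162 -5 0 0.06;1 -203 -6 0 0.08"

```text
t: 56.4
tool_pos: [0.6216, -0.2532, 0.1401]
orientation: [-2.314, -2.124, 0.0]
force: [0.4, -0.3, -1.5]
opening: 0.049
gripper_force: 35.0
```

Emit:
arm_command --increments "1 -41 2 0 0.02;1 -81 4 0 0.03;1 -81 4 30 0.03;1 -81 4 55 0.03;1 -81 4 68 0.03"

```text
t: 56.9
tool_pos: [0.6174, -0.3324, 0.0689]
orientation: [-2.343, -2.086, 0.002]
force: [-1.0, 0.6, -1.8]
opening: 0.0492
gripper_force: 35.0
```

Emit:
arm_command --increments "1 0 0 2 0;1 0 0 2 0;1 0 0 2 0"

```text
t: 57.2
tool_pos: [0.6203, -0.3332, 0.0725]
orientation: [2.343, 2.089, 0.001]
force: [-0.3, -0.2, -0.3]
opening: 0.049
gripper_force: 35.0
```

Lower a further 6 mm, then release.

Emit:
arm_command --increments "1 0 0 3 0;1 0 0 6 0;1 0 0 6 0"

```text
t: 57.5
tool_pos: [0.6203, -0.3332, 0.0661]
orientation: [2.343, 2.089, 0.002]
force: [0.5, 1.0, 2.0]
opening: 0.0493
gripper_force: 35.0
```

Emit:
arm_command --increments "0.35 0 0 0 0;0.35 0 0 0 0;0.35 0 0 0 0;0.35 0 0 0 0"

```text
t: 57.9
tool_pos: [0.619, -0.3329, 0.0643]
orientation: [-2.345, -2.09, 0.0]
force: [-0.2, -0.6, 1.2]
opening: 0.0602
gripper_force: 0.0
```

Emit:
arm_command --increments "0.35 0 0 -40 0;0.2 0 0 -80 0;0 0 0 -90 0;0 0 0 -90 0"

```text
t: 58.3
tool_pos: [0.6208, -0.3339, 0.158]
orientation: [2.341, 2.087, 0.002]
force: [-0.1, 0.2, -0.0]
opening: 0.0801
gripper_force: 0.0
```

```bash
python3 - <<'E'
from h import *
s=st(); wfind(.045); x,y=S(-.025,-.035); plan((x,y,.15,2.6,0))
E
```

```text
t 58.3 pos [ 0.6208 -0.3339  0.158 ] x [ 0.115  0.993 -0.002] y [ 0.993 -0.115  0.005] z [ 0.005 -0.003 -1.   ] open 0.0801 q [-0.57  0.45  1.26 -0.    1.42 -0.45] F [-0.1  0.2 -0. ]
wrist brown [ 617.9 -329.7] [75.9 50.3] 83.2 stand [ -57.5 -508.7] (480, 640, 3)
0 43 -4 0 -0.01;0 87 -8 1 -0.03;0 130 -12 1 -0.04;0 173 -17 2 -0.06;0 216 -21 2 -0.07
0 43 -1 0 -0.01;0 87 -2 1 -0.03;0 130 -3 1 -0.04;0 174 -4 2 -0.06;0 217 -5 2 -0.07
0 43 2 0 -0.01
```

Emit:
arm_command --increments "0 43 -4 0 -0.01;0 87 -8 1 -0.03;0 130 -12 1 -0.04;0 173 -17 2 -0.06;0 216 -21 2 -0.07"

```text
t: 58.85
tool_pos: [0.6212, -0.1139, 0.1493]
orientation: [-2.267, -2.169, 0.004]
force: [0.5, -0.6, 0.0]
opening: 0.0931
gripper_force: 0.0
```

Emit:
arm_command --increments "0 43 -1 0 -0.01;0 87 -2 1 -0.03;0 130 -3 1 -0.04;0 174 -4 2 -0.06;0 217 -5 2 -0.07"

```text
t: 59.35
tool_pos: [0.626, 0.1027, 0.1474]
orientation: [-2.191, -2.248, 0.005]
force: [0.9, -0.9, 0.0]
opening: 0.0933
gripper_force: 0.0
```

Emit:
arm_command --increments "0 43 2 20 -0.01;0 43 2 30 -0.01;0 43 2 30 -0.01;0 43 2 30 -0.01"

```text
t: 59.75
tool_pos: [0.6278, 0.143, 0.1188]
orientation: [-2.182, -2.258, 0.005]
force: [1.3, 0.4, 0.3]
opening: 0.093
gripper_force: 0.0
```

```bash
python3 - <<'E'
from h import *
s=st(); wfind(.035); x,y=S(-.025,-.035); print(x,y); plan((x,y,.055,2.6,0))
E
```

```text
t 59.75 pos [0.6278 0.143  0.1188] x [-0.034  0.999 -0.001] y [ 0.999  0.034 -0.003] z [-0.003 -0.001 -1.   ] open 0.093 q [ 0.14  0.34  1.48 -0.    1.33  0.11] F [1.3 0.4 0.3]
wrist brown [629.2 146.3] [49.7 72.2] 2.0 stand [-24.9 -33.6] (480, 640, 3)
0.6290997767201221 0.14491081116938398
0 1 0 32 -0.01;0 2 1 65 -0.01
```

Emit:
arm_command --increments "0 2 1 35 -0.01;0 2 1 58 -0.01;0 2 1 64 -0.01;0.4 2 1 64 -0.01;0.4 2 1 64 -0.01"

```text
t: 60.3
tool_pos: [0.631, 0.1456, 0.0584]
orientation: [2.171, 2.269, 0.003]
force: [0.4, -0.5, 0.5]
opening: 0.0815
gripper_force: 0.0
```

Emit:
arm_command --increments "1 0 0 0 0;1 0 0 0 0;1 0 0 0 0;1 0 0 0 0;1 0 0 0 0"

```text
t: 60.8
tool_pos: [0.6292, 0.1461, 0.0571]
orientation: [-2.17, -2.271, 0.002]
force: [-5.2, -2.2, 5.8]
opening: 0.0487
gripper_force: 35.0
```

```bash
python3 - <<'E'
from h import *
s=st(); p=s['tool_pos']; plan((p[0],p[1],p[2]+.10,2.6,1),(.6195,-.333,p[2]+.10,-6.3,1))
E
```

```text
t 60.8 pos [0.6292 0.1461 0.0571] x [-0.045  0.999 -0.   ] y [ 0.999  0.045 -0.001] z [-0.001 -0.    -1.   ] open 0.0487 q [ 0.15  0.41  1.52 -0.    1.22  0.1 ] F [-5.2 -2.2  5.8]
1 0 0 -33 -0.00;1 0 0 -67 -0.00;1 0 0 -100 -0.00;1 -43 -3 -100 0.01;1 -87 -6 -100 0.03
1 -44 -2 -0 0.01;1 -87 -3 -0 0.03;1 -131 -5 -0 0.04;1 -174 -7 -0 0.06;1 -218 -8 -0 0.07
1 -44 1 -0 0.01;1 -87 3 -0 0.03;1 -131 4 -0 0.04;1 -174 6 -0 0.06
```

Emit:
arm_command --increments "1 0 0 -33 0;1 0 0 -67 0;1 0 0 -100 0;1 -43 -3 -100 0.01;1 -87 -6 -100 0.03"

```text
t: 61.3
tool_pos: [0.6287, 0.0593, 0.1589]
orientation: [2.2, 2.239, 0.004]
force: [-0.5, -0.6, -1.2]
opening: 0.0488
gripper_force: 35.0
```

Emit:
arm_command --increments "1 -44 -2 0 0.01;1 -87 -3 0 0.03;1 -131 -5 0 0.04;1 -174 -7 0 0.06;1 -218 -8 0 0.07"

```text
t: 61.8
tool_pos: [0.6226, -0.1607, 0.1567]
orientation: [2.282, 2.159, 0.0]
force: [0.5, 0.4, -0.4]
opening: 0.049
gripper_force: 35.0
```

Emit:
arm_command --increments "1 -44 1 0 0.01;1 -87 3 0 0.03;1 -131 4 0 0.04;1 -174 6 0 0.06;1 -174 6 0 0.06"

```text
t: 62.3
tool_pos: [0.6179, -0.339, 0.1563]
orientation: [2.35, 2.083, -0.002]
force: [-0.4, 0.2, 0.3]
opening: 0.0489
gripper_force: 35.0
```

Emit:
arm_command --increments "1 0 0 25 0;1 0 0 45 0;1 0 0 60 0;1 0 0 60 0;1 0 0 60 0"

```text
t: 62.8
tool_pos: [0.6195, -0.3328, 0.0968]
orientation: [-2.345, -2.09, 0.0]
force: [-0.0, -0.0, 0.7]
opening: 0.0488
gripper_force: 35.0
```

```bash
python3 -c "
from h import *
st()"
```

```text
t 62.8 pos [ 0.6195 -0.3328  0.0968] x [0.114 0.993 0.   ] y [ 0.993 -0.114 -0.   ] z [-0.  0. -1.] open 0.0488 q [-0.57  0.51  1.31  0.    1.33 -0.45] F [-0.  -0.   0.7]
```

Emit:
arm_command --increments "1 0 0 4 0;1 0 0 7 0;1 0 0 9 0;1 0 0 9 0"

```text
t: 63.2
tool_pos: [0.6193, -0.3331, 0.0875]
orientation: [-2.345, -2.09, 0.0]
force: [0.9, 0.6, -0.0]
opening: 0.0491
gripper_force: 35.0
```

Emit:
arm_command --increments "0.35 0 0 0 0;0.35 0 0 0 0;0.35 0 0 0 0;0.35 0 0 0 0"

```text
t: 63.6
tool_pos: [0.6195, -0.3333, 0.0878]
orientation: [2.345, 2.09, 0.0]
force: [-0.5, 0.1, -0.8]
opening: 0.0601
gripper_force: 0.0
```

Emit:
arm_command --increments "0.35 0 0 -40 0;0.2 0 0 -80 0;0 0 0 -110 0;0 0 0 -110 0"

```text
t: 64.0
tool_pos: [0.6221, -0.3349, 0.2051]
orientation: [2.338, 2.083, 0.005]
force: [0.5, 0.2, 0.6]
opening: 0.0798
gripper_force: 0.0
```

Emit:
arm_command --increments "0 30 -40 0 0;0 30 -80 0 0;0 30 -120 0 0;0 30 -120 0 0;0 30 -120 0 0"

```text
t: 64.5
tool_pos: [0.5029, -0.2895, 0.1972]
orientation: [-2.346, -2.089, -0.0]
force: [1.0, -1.5, 0.4]
opening: 0.093
gripper_force: 0.0
```

```bash
python3 -c "
from h import *
st(); b=cam('scene')[0]; a=cam('top')[0]; im=np.hstack([cv2.resize(b[150:330,150:450],(400,240)),cv2.resize(a[150:330,170:490],(400,240))]); cv2.imwrite('pics/end.png',im)"
```

```text
t 64.5 pos [ 0.5029 -0.2895  0.1972] x [0.116 0.993 0.   ] y [ 0.993 -0.116 -0.   ] z [-0.  0. -1.] open 0.093 q [-0.61  0.1   1.6   0.    1.44 -0.49] F [ 1.  -1.5  0.4]
```

View pics/end.png

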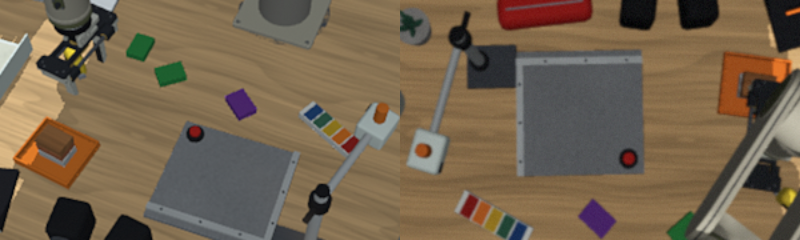

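The stack is in the tray (55,145) and the arm is parked clear. I move the robot aside and measure the stack before handing in.

Emit:
arm_command --increments "0 40 -15 -20 0;0 80 -30 -40 0;0 120 -45 -60 0;0 160 -60 -60 0;0 200 -75 -60 0"

```text
t: 65.1
tool_pos: [0.4533, -0.081, 0.2594]
orientation: [2.343, 2.089, 0.003]
force: [0.8, 0.8, -0.8]
opening: 0.0931
gripper_force: 0.0
```

```bash
python3 - <<'E'
from h import *
st(); a,ma=cam('top'); b,mb=cam('scene')
for nm,im,m in(('top',a,ma),('scene',b,mb)):
    h=cv2.cvtColor(im,cv2.COLOR_BGR2HSV); u,v=proj(m,[[.62,-.333,.05]])[0].astype(int); print(nm,u,v)
    for y in range(v-14,v+18,2): print(' '.join('%3d/%3d/%3d'%tuple(h[y,x]) for x in range(u-16,u+17,4)))
    k=cv2.inRange(h,(3,110,40),(15,195,190)); z=np.zeros_like(k); z[v-26:v+26,u-26:u+26]=k[v-26:v+26,u-26:u+26]
    c=max(cv2.findContours(z,0,1)[0],key=cv2.contourArea); P=pix2plane(m,c.reshape(-1,2),.065)[:,:2]; r=cv2.minAreaRect((P*1000).astype(np.float32)); print(cv2.contourArea(c),np.round(r[0],1),np.round(r[1],1),round(r[2],1))
E
```

```text
t 65.1 pos [ 0.4533 -0.081   0.2594] x [ 0.115  0.993 -0.   ] y [ 0.993 -0.115  0.003] z [ 0.003 -0.001 -1.   ] open 0.0931 q [-0.29 -0.27  1.84  0.    1.57 -0.17] F [ 0.8  0.8 -0.8]
top 455 214
 11/201/152  12/209/151  11/209/149  11/208/151  11/211/149  11/208/151  12/211/150  12/222/154  12/206/224
 12/208/152  12/207/150  12/210/142  11/209/151  12/211/149  12/209/150  12/215/148  11/207/161  12/209/225
 11/220/146  11/169/124  12/184/ 86  11/175/108  11/208/131  11/201/146  12/211/150  11/209/161  12/207/222
 12/209/150   6/ 13/ 97  12/159/ 93  12/152/ 92  12/155/ 87  12/161/ 87  12/186/100  11/213/122  12/210/214
 12/202/149  13/ 21/ 86  13/163/ 94  12/156/ 98  12/171/ 94  12/156/ 95  12/163/ 86  13/165/ 82  11/200/162
 11/204/146  10/ 40/ 77  13/164/ 90  12/156/ 88  13/161/ 90  12/157/ 99  13/166/ 97  12/165/ 93  11/199/188
 11/200/144   8/ 92/ 64  13/167/ 96  13/164/ 90  13/171/ 88  13/158/ 89  12/157/ 96  13/169/ 89  12/207/192
 11/194/139  15/ 93/ 66  13/168/105  13/168/102  12/163/102  14/166/ 95  12/162/ 93  12/154/ 93  12/207/206
 11/185/135  13/127/ 62  13/169/104  13/1
[... 1942 characters left out ...]
8   9/ 28/119
 13/209/223   9/134/198   9/161/ 90  13/144/ 87  13/141/ 85  14/146/ 98  14/140/ 73  10/144/ 99  99/ 50/108
 13/207/223  13/207/169  30/  2/112  10/163/ 86  13/141/ 94  14/147/ 83  13/142/ 77   0/  2/108  11/ 92/117
 13/207/224  13/218/143  98/ 18/111   0/  2/114   9/165/ 88  14/145/ 88   9/159/ 80  98/ 21/ 97  13/220/154
 13/209/227  13/212/147  13/218/150  98/ 19/108  30/  2/114  10/161/ 90   9/ 31/108   0/  6/ 92  13/214/148
 13/208/219  13/208/148  13/212/147  13/214/150  97/ 21/111   6/ 12/108  94/ 17/123  12/175/137  13/212/147
 13/208/137  13/212/147  13/207/149  13/210/148  13/216/150  94/ 18/112 101/ 29/ 98  13/218/151  13/209/149
472.5 [ 624.5 -325.9] [86.8 63.6] 83.1
```

```bash
python3 -c "
from h import *
print(robot.close_job())"
```

```text
the job is handed in; nothing more can be done
None
```

I photographed the row, swung the camera arm clear again and stacked all three samples (marble, terracotta, oak) flat in the tray; I handed the job in at about 65 s, and no verdict came back.

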